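# Turn the picture plates face-down onto the light bed

### The job

First scrape every cork chip off the white light bed with the scraper block, without touching chips with the fingers. Then, with the flipper leaf flat open, seat every picture plate face-up in a pocket of the leaf, and swing the leaf right over so that the plates drop face-down on the bed between its rails. Finish with the leaf swung back flat open, the plates lying flat and face-down on the bed, the scraper standing upright on top of its narrow stand, and the other objects on the table left where they were.

Things in the scene. Friction and masses are not known exactly. Their poses are not given: they have to be found in the camera images.
- fixture: flipper fixture, fixed; place and yaw vary. Origin on the table below the middle of the hinge; z up, y along the hinge, +x towards the white light bed, -x towards the leaf when open. Past the bed's -y end an open chip tray (100 x 90 mm, walls 20 mm high, below bed level) stands on the table from y = -96 to -187 mm. Hinge blocks at y = +-103 mm, 66 mm high.
- bed (a point): point on the light bed's floor, midway between its rails (fixture x = 48, y = 0, z = 46 mm); axes as the fixture's. The bed is a channel along y, floor 46 mm above the table, 75.5 mm wide between two rails (4 mm high on the hinge side, 6 mm on the far side), from y = -96 to +125 mm, open at both ends.
- leaf_hinge (a point): middle of the hinge axis, fixture x = 0, y = 0, 62 mm above the table; the axis runs along the fixture's y
- leaf (a joint): angle of the hinged flipper leaf: 0 = flat open on the -x side, pockets up; pi = swung right over the bed, pockets down (stops at both). Growing angle lifts it up and over towards +x. Friction 0.2 N m keeps it where it is left. Starts between 0 and 0.35. Plates tip out by themselves onto the bed a little past upright.
- leaf_grip (a point): where to pinch the leaf's round steel grip rod: rod 12 mm thick, parallel to the hinge and 88 mm from its axis, at the axis's height (62 mm) with the leaf at 0 or pi. It sticks out beyond the leaf's +y edge (leaf edge at fixture y = 98, rod end at 156, this point at 130 mm).
- pocket0 (a point): leaf pocket 0: centre of its floor, 47 mm from the hinge axis, fixture y = -68 mm, 62 mm above the table with the leaf flat. Leaf axes (the fixture's at joint 0; z out of the pocket). Inside 66 (x) x 46 (y) mm: 3 mm play round a plate with its 60 mm side along x. Walls 5 mm (10 at the hinge); side middles free over 38 mm for fingers, 4 mm deeper than the floor; plates 28 mm apart.
- pocket1 (a point): leaf pocket 1: centre of its floor, 47 mm from the hinge axis, fixture y = 0 mm, 62 mm above the table with the leaf flat. Leaf axes (the fixture's at joint 0; z out of the pocket). Inside 66 (x) x 46 (y) mm: 3 mm play round a plate with its 60 mm side along x. Walls 5 mm (10 at the hinge); side middles free over 38 mm for fingers, 4 mm deeper than the floor; plates 28 mm apart.
- pocket2 (a point): leaf pocket 2: centre of its floor, 47 mm from the hinge axis, fixture y = 68 mm, 62 mm above the table with the leaf flat. Leaf axes (the fixture's at joint 0; z out of the pocket). Inside 66 (x) x 46 (y) mm: 3 mm play round a plate with its 60 mm side along x. Walls 5 mm (10 at the hinge); side middles free over 38 mm for fingers, 4 mm deeper than the floor; plates 28 mm apart.
- plate0: picture plate: flat wooden block 60 (x) x 40 (y) x 10 (z) mm, 60 g; the face (+z) has a white paper panel with a small flat motif, the back is plain wood. Origin: centre of the back (underside when face-up; when face-down, 10 mm above what it lies on). Starts face-up on the table. Any plate fits any pocket. One of up to three; an absent one reads None.
- plate1: picture plate: flat wooden block 60 (x) x 40 (y) x 10 (z) mm, 60 g; the face (+z) has a white paper panel with a small flat motif, the back is plain wood. Origin: centre of the back (underside when face-up; when face-down, 10 mm above what it lies on). Starts face-up on the table. Any plate fits any pocket. One of up to three; an absent one reads None.
- plate2: picture plate: flat wooden block 60 (x) x 40 (y) x 10 (z) mm, 60 g; the face (+z) has a white paper panel with a small flat motif, the back is plain wood. Origin: centre of the back (underside when face-up; when face-down, 10 mm above what it lies on). Starts face-up on the table. Any plate fits any pocket. One of up to three; an absent one reads None.
- scraper: scraper block, 150 g: black rubber foot 66 (x) x 26 (y) x 18 (z) mm with an upright wooden handle on it, 48 (x) x 16 (y) mm, from 18 to 60 mm height. Origin: centre of the underside. The foot just fits between the bed's rails. Starts upright on the table.
- stand: the scraper's stand, fixed, place and yaw vary: a dark wooden bar 90 (x) x 36 (y) mm on a steel foot (100 x 70 x 8 mm); flat top 50 mm above the table. Origin: on the table below its centre.
- chip0: loose cork chip, about 11 to 18 mm wide and 9 to 10 mm thick, 10 g, lying somewhere on the bed between y = -75 and +65 mm of the fixture. Origin: centre of the underside. Some are absent (None).
- chip1: loose cork chip, about 11 to 18 mm wide and 9 to 10 mm thick, 10 g, lying somewhere on the bed between y = -75 and +65 mm of the fixture. Origin: centre of the underside. Some are absent (None).
- chip2: loose cork chip, about 11 to 18 mm wide and 9 to 10 mm thick, 10 g, lying somewhere on the bed between y = -75 and +65 mm of the fixture. Origin: centre of the underside. Some are absent (None).
- chip3: loose cork chip, about 11 to 18 mm wide and 9 to 10 mm thick, 10 g, lying somewhere on the bed between y = -75 and +65 mm of the fixture. Origin: centre of the underside. Some are absent (None).
- chip4: loose cork chip, about 11 to 18 mm wide and 9 to 10 mm thick, 10 g, lying somewhere on the bed between y = -75 and +65 mm of the fixture. Origin: centre of the underside. Some are absent (None).
- jar: bystander, to be left alone: glass jar with steel lid, 44 mm wide, 60 mm high. Origin: centre of the underside.
- stopper: bystander, to be left alone: cork stopper, 40 mm wide, 30 mm high. Origin: centre of the underside.
- bangle: bystander, to be left alone: brass bangle, 64 mm wide, 10 mm high. Origin: centre of the underside.
- weight: bystander, to be left alone: brass weight with a neck, 44 mm wide, 30 mm high. Origin: centre of the underside.
- domino: bystander, to be left alone: white ceramic tile, 50 x 25 x 12 mm. Origin: centre of the underside.
There are look-alikes about, which are no part of the job. Leave any green or turquoise look-alike of the plate0 alone.

How it is judged:
By the outcome, as a careful person would: the job done as asked, in the order asked, and still so for the second after the job is handed in, with the robot touching nothing.
Of plate0, plate1, plate2 only 2 to 3 are there at a start; the rules pass over those that are not, and their reading is None.
Of chip0, chip1, chip2, chip3, chip4 only 3 to 5 are there at a start; the rules pass over those that are not, and their reading is None.
At some moment in a run one of plate0, plate1, plate2 may be knocked a few centimetres aside while the robot is not near it.
It also fails if it takes over 210 s, if anything falls off the work surface, if the arm or the gripper's body presses on something with over 40 N, if the wrist force passes 120 N, or if a joint passes its speed limit or range.

### The arm

A 7-joint arm with a two-finger parallel gripper is mounted at the origin on the work surface. World frame = base frame: x ahead of the robot, y to its left, z up, the work surface at z = 0. Lengths are in m, angles in rad, forces in N, time in s.
With the tool pointing down it reaches from about 0.425 to 1.025 m from the base axis. Payload 9.4 kg.
Tool frame: the origin (TCP) lies at the very end of the fingers, on their centre line; the grasp point (between the pads) lies 19 mm behind it; z points along the fingers, y is the line along which they close (so a half turn about z gives the same grasp; the last joint's range is limited). The gripper opens to 85 mm and grips with 20 to 120 N. Pads are 22 mm wide; open, the fingers measure 114 mm over their backs; the gripper's body (76 mm by 85 mm) begins 54 mm behind the grasp point. The pads swing forward as they close: fully open they stand 13 mm farther back than shut.
Start: joints at [1.097, 0.599, -0.003, 1.599, 0.002, 0.943, -0.08], TCP at [0.28, -0.669, 0.231] pointing down, gripper open.
Joint ranges: [-2.57, 2.57], [-0.35, 1.97], [-1.29, 1.29], [0.11, 2.56], [-1.05, 4.19], [0.11, 1.86], [-2.63, 2.63]. Speed limits (rad/s): [2.22, 2.22, 3.01, 3.01, 3.14, 3.14, 3.14].

### API

Orientations are given as a unit quaternion [x, y, z, w].
In Python, from rig import readout, vision, ticket gives the robot as it stands.
- The arm moves only by the tool step_arm, never from a script. Its argument "steps" is a list of rows, each an object with "offset": the shift along the tool's x, y, z each as a share of 0.02 m, from -1 to 1, a list of three; "turn": the turn, a rotation vector about the tool's x, y, z each as a share of 0.12 rad, from -1 to 1, a list of three; "grip": the opening, from 0 (shut) to 1 (fully open). A call has 1 to 12 rows; each row shifts and turns the commanded pose from where the row before left it, along the tool's axes as they then stand; what a row does not reach is not made up. A row lasts 1/8 s, in which the tool goes at most 62.5 mm and 10.7 degrees, less where a joint would pass 70% of its speed; a pose out of reach is approached as far as the arm can. A call with a number of a shift or a turn outside -1 to 1 is refused whole. A call with a gripper value outside its range is refused whole. The fingers move at their own pace and stop on an object; the grip force is fixed at half the most. Time passes only in rows, so rows that do not move let the fingers close. It gives the time, the measured TCP pose, the force, the opening and the grip force at its end, in the units of the state.
- readout.state(): the state, without advancing time (a new reading comes with each control period).
- vision.snapshot(name): name is "scene" or "top"; returns a dict with "frame" (384x512x3 uint8, red, green, blue), "vfov" (degrees; the focal length in pixels is half the picture's height over the tangent of half this angle, whatever the lens; pixels are square), "cx", "cy" (the principal point, pixels), "eye" and "rotation" of the camera in the world. Camera axes: x right, y down, z forward; pixel columns grow to the right and rows downward; lengths in m; the calibration is good to about 2 mm. A picture is of the moment at which its call begins. There is no depth.
- ticket.close_job(): hands the job in; it is judged then, once.
The state is a dict: "time": time; "joint_positions": joint angles; "qd": joint speeds; "joint_torque": joint torques, N m; "tcp_pos": TCP position; "orientation": TCP orientation; "wrist_force": force on the tool from outside, world axes, zero at the start; "torque": the same for the moment, N m; "gripper_width": opening from 0.0 (shut) to 1.0 (fully open); "gripper_force": force on a finger pad.
Only numpy, scipy, OpenCV 4.12 (cv2) and the standard library are available. Lean on these libraries where they do the work, as an engineer would, in place of code of your own. Each camera call takes 0.05 s, during which the arm holds its last target. There are 200 camera calls.

## Working session

There is one attempt and no reset: what is moved stays moved. The work goes in short steps, Python scripts to look and compute and a tool call to move; the robot and the scene stay as the last step left them, time stands still between calls to the robot, and variables do not carry over. Pictures are saved under pics/ and viewed, at most 14 in all, crops included, and the job is handed in when it is done.

Besides the shell and the picture viewer there is one more tool, called after "Request:" by a JSON object that holds its "api" and its "payload". step_arm: Moves the arm, as the interface text tells. Its arguments: {"type":"object","properties":{"steps":{"type":"array","items":{"type":"object","properties":{"offset":{"type":"array","items":{"type":"number"}},"turn":{"type":"array","items":{"type":"number"}},"grip":{"type":"number"}}}}},"required":["steps"]}

```bash
ls; mkdir -p pics
cat > h.py <<'E'
import numpy as np, cv2, json
from rig import readout, vision, ticket
def snap(name):
    s=vision.snapshot(name); 
    return s
def K(s):
    h,w=s["frame"].shape[:2]; f=h/2/np.tan(np.radians(s["vfov"])/2); return f
def ray(s,u,v):
    f=K(s); d=np.array([(u-s["cx"])/f,(v-s["cy"])/f,1.0]); return np.array(s["rotation"])@d
def atz(s,u,v,z):
    d=ray(s,u,v); e=np.array(s["eye"]); return e+d*(z-e[2])/d[2]
def proj(s,p):
    c=np.array(s["rotation"]).T@(np.array(p)-np.array(s["eye"])); f=K(s)
    return np.array([s["cx"]+f*c[0]/c[2], s["cy"]+f*c[1]/c[2]])
def save(s,fn,box=None,k=1):
    im=s["frame"][:,:,::-1]
    if box: x0,y0,x1,y1=box; im=im[y0:y1,x0:x1]
    im=cv2.resize(im,None,fx=k,fy=k,interpolation=cv2.INTER_CUBIC); cv2.imwrite(fn,im)
E
python3 - <<'E'
from h import *
import pickle
S={n:snap(n) for n in("scene","top")}
pickle.dump(S,open("s0.pkl","wb"))
for n,s in S.items():
    save(s,f"pics/{n}0.png",None,1.5); print(n,s["vfov"],s["cx"],s["cy"],s["eye"],np.round(s["rotation"],3).tolist())
print(readout.state())
E
```

```text
pics
scene 55.113676603499506 263.1262637061808 192.05059951555646 [ 1.35898229 -0.48341223  0.93066177] [0.785, 0.472, -0.199, -0.349]
top 53.01804855233167 254.7160560228601 193.59014133079205 [ 0.37145125 -0.00999822  1.13717563] [0.705, -0.701, 0.073, -0.075]
{'time': 0.1, 'joint_positions': array([ 1.09727748,  0.60004553, -0.00255   ,  1.60006992,  0.00179091,
        0.94290409, -0.07978836]), 'qd': array([ 0.00011853, -0.00103454,  0.00119283, -0.00095491, -0.00132484,
       -0.00052388,  0.00143664]), 'joint_torque': array([ 4.68560305e-03, -7.77984309e+01,  1.56943884e+00, -2.58623815e+01,
        1.26185187e-02,  5.47347139e-03,  7.79231868e-05]), 'tcp_pos': array([ 0.28002809, -0.66826597,  0.23049576]), 'orientation': array([ 9.80374159e-01,  1.97144619e-01, -1.99436806e-04, -6.83830914e-04]), 'wrist_force': array([-0.07400894, -0.26797632, -0.56524571]), 'torque': array([ 0.01499106, -0.00840291,  0.03759112]), 'gripper_force': 0.0, 'gripper_width': 0.9930216505831122}
```

```bash
sed -i 's/^def snap(name):/from scipy.spatial.transform import Rotation as R\ndef snap(name):/; s/    s=vision.snapshot(name); /    s=vision.snapshot(name); s["rotation"]=R.from_quat(s["rotation"]).as_matrix()/' h.py
python3 - <<'E'
from h import *
import pickle
S=pickle.load(open("s0.pkl","rb"))
for s in S.values():
    s["rotation"]=R.from_quat(s["rotation"]).as_matrix(); print(s["rotation"].round(2).tolist(), atz(s,256,192,0), proj(s,[.28,-.669,.231]))
pickle.dump(S,open("s0.pkl","wb"))
E
```

```text
[[0.48, 0.6, -0.64], [0.88, -0.31, 0.36], [0.02, -0.74, -0.68]] [ 4.65490389e-01 -1.26847323e-02  1.11022302e-16] [ 32.8071592  166.26537278]
[[0.01, -0.98, 0.21], [-1.0, -0.01, 0.0], [-0.0, -0.21, -0.98]] [ 0.61742723 -0.00968779  0.        ] [548.66749465 318.53085106]
```

View pics/top0.png

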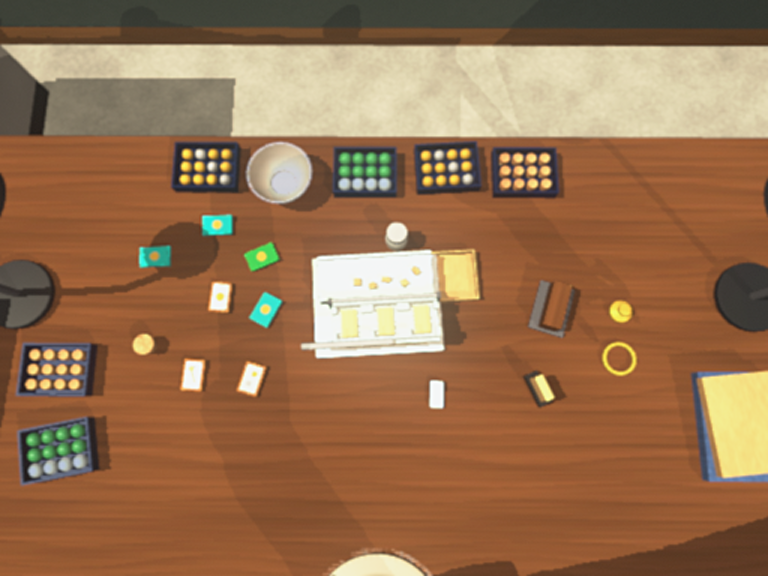

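View pics/scene0.png

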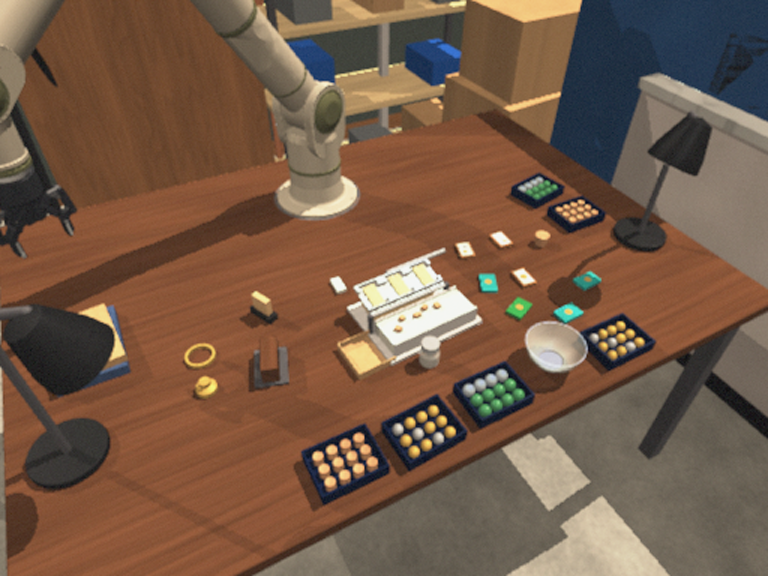

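Run:
```python
from h import *
import pickle
S=pickle.load(open("s0.pkl","rb"))
save(S["top"],"pics/fix.png",(198,158,328,243),6)
a=S["top"]["frame"][:,:,::-1]
A=cv2.resize(a[180:270,110:190],None,fx=5,fy=5,interpolation=cv2.INTER_CUBIC)
B=cv2.resize(a[180:280,340:400],None,fx=5,fy=5,interpolation=cv2.INTER_CUBIC)
A=cv2.copyMakeBorder(A,0,50,0,0,cv2.BORDER_CONSTANT)
cv2.imwrite("pics/pl.png",np.hstack([A,B]))
```

```text
(no output)
```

View pics/fix.png

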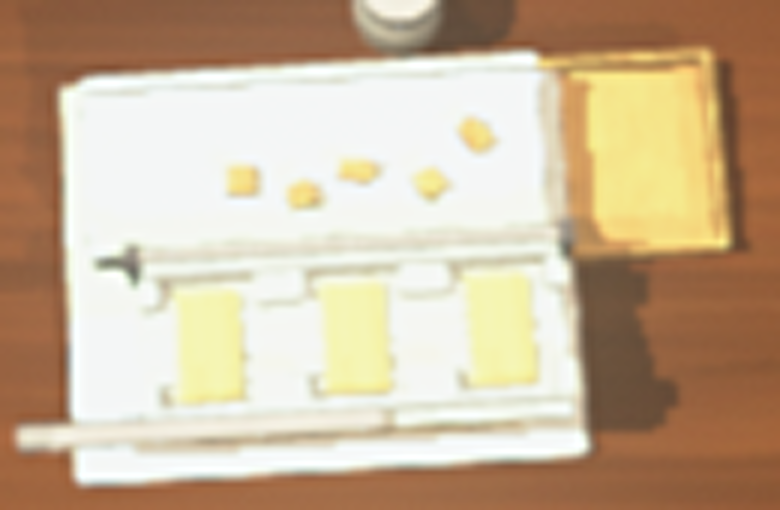

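View pics/pl.png

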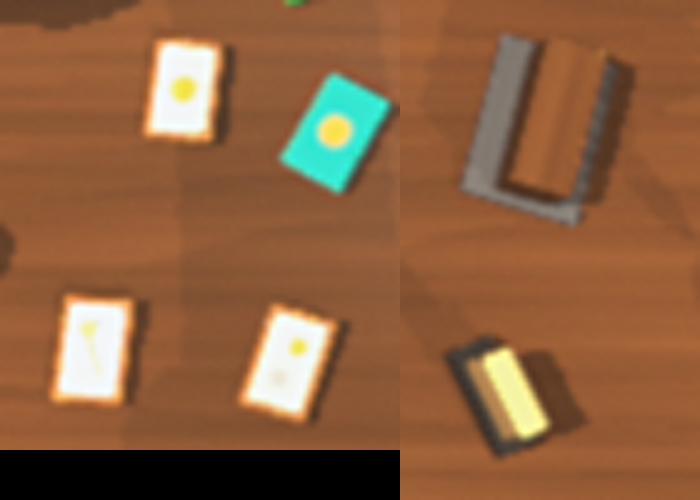

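Run:
```python
from h import *
import pickle
S=pickle.load(open("s0.pkl","rb"))
save(S["scene"],"pics/fixs.png",(220,160,330,255),7)
```

```text
(no output)
```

View pics/fixs.png

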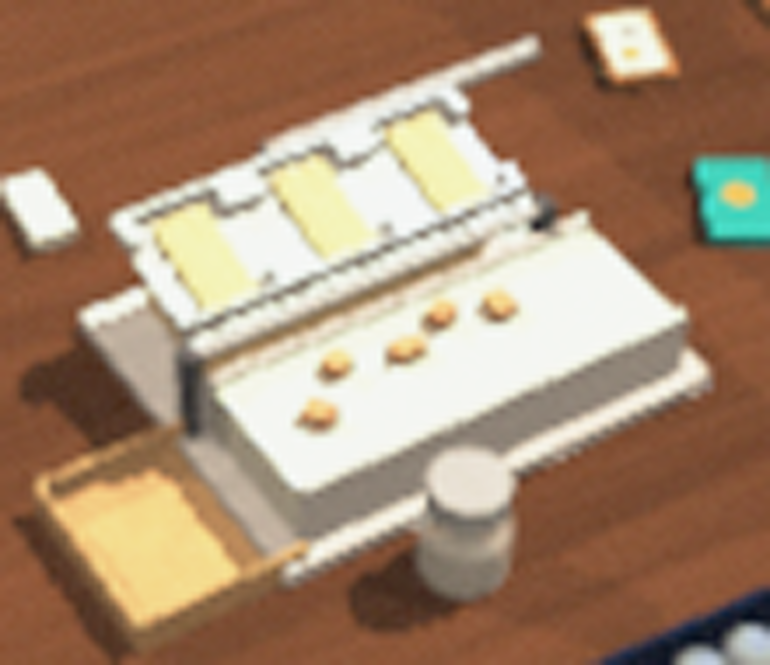

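```bash
cat > fit.py <<'E'
from h import *
import pickle
from scipy.optimize import least_squares
S=pickle.load(open("s0.pkl","rb"))
T=lambda c:((c[0]+.5)/6-.5+198,(c[1]+.5)/6-.5+158)
C=lambda c:((c[0]+.5)/7-.5+220,(c[1]+.5)/7-.5+160)
def leaf(r,y,a): return [-r*np.cos(a),y,.062+r*np.sin(a)]
obs=[]
for y,t,s in((-.068,(503,328),(205,257)),(0,(356,338),(322,207)),(.068,(210,345),(437,158))):
    obs+= [("top",T(t),("L",.047,y)),("scene",C(s),("L",.047,y))]
obs+=[("top",T((17,438)),("L",.088,.156)),("scene",C((537,42)),("L",.088,.156)),
 ("top",T((712,52)),("F",.05,-.187,.02)),("top",T((733,247)),("F",-.05,-.187,.02)),("scene",C((40,488)),("F",-.05,-.187,.02)),("scene",C((137,630)),("F",.05,-.187,.02))]
def res(p,full=False):
    x,y,w,a,tc=p; o=[]
    c,s=np.cos(w),np.sin(w)
    for cam,uv,m in obs:
        q=leaf(m[1],m[2],a) if m[0]=="L" else [tc+m[1],m[2],m[3]]
        P=[x+c*q[0]-s*q[1],y+s*q[0]+c*q[1],q[2]]
        o.append(proj(S[cam],P)-uv)
    return np.array(o) if full else np.ravel(o)
if __name__=="__main__":
    r=least_squares(res,[.61,0,0.05,.15,.048],loss="soft_l1"); print(r.x.round(4)); print(res(r.x,True).round(1).tolist())
    f=r.x; t=S["top"]
    ch=[atz(t,*T(c),.051)[:2]-f[:2] for c in((243,180),(305,193),(358,171),(431,183),(477,135))]
    Rm=np.array([[np.cos(f[2]),np.sin(f[2])],[-np.sin(f[2]),np.cos(f[2])]])
    print("chips",[(Rm@c).round(3).tolist() for c in ch])
    # other objects via crop pl: A (5x, 110,180), B(5x,340,180)
    A=lambda c:((c[0]+.5)/5-.5+110,(c[1]+.5)/5-.5+180)
    B=lambda c:((c[0]-400+.5)/5-.5+340,(c[1]+.5)/5-.5+180)
    for nm,cs in dict(pA=[(157,39),(224,43),(213,141),(145,136)],pB=[(66,295),(134,299),(122,404),(52,399)],pC=[(274,303),(340,321),(307,421),(240,403)]).items():
        P=np.array([atz(t,*A(c),.008)[:2] for c in cs]); d=(P[0]+P[1]-P[2]-P[3])/2; e=(P[1]+P[2]-P[0]-P[3])/2
        print(nm,P.mean(0).round(4),"long",np.linalg.norm(d).round(3),np.degrees(np.arctan2(d[1],d[0])).round(1),"short",np.linalg.norm(e).round(3))
    for nm,z,cs in(("handle top",.06,[(484,352),(510,345),(551,427),(520,441)]),("stand top",.05,[(547,38),(607,55),(580,196),(511,184)]),("standfoot",.008,[(502,33),(626,62),(580,226),(462,191)]),("scr foot",.018,[(447,352),(488,338),(497,458),(547,436)])):
        P=np.array([atz(t,*B(c),z)[:2] for c in cs]); print(nm,P.round(3).tolist(),P.mean(0).round(4))
        d=(P[0]+P[1]-P[2]-P[3])/2; print(np.linalg.norm(d).round(3),np.degrees(np.arctan2(d[1],d[0])).round(1),np.linalg.norm((P[1]+P[2]-P[0]-P[3])/2).round(3))
E
python3 fit.py
```

```text
[ 0.5842 -0.0102  0.0599  0.2808  0.0493]
[[-0.1, 0.2], [0.0, -0.5], [0.1, -0.1], [0.3, -0.3], [0.1, 0.0], [0.1, 0.1], [0.5, -0.2], [-0.2, 0.3], [0.1, -0.4], [-0.5, -0.3], [-0.7, -0.7], [0.3, -0.3]]
chips [[0.038, 0.05], [0.03, 0.021], [0.04, -0.005], [0.032, -0.04], [0.054, -0.064]]
pA [0.5971 0.3179] long 0.06 -3.0 short 0.041
pB [0.4428 0.3612] long 0.06 -3.0 short 0.04
pC [0.4361 0.2462] long 0.06 -15.9 short 0.041
handle top [[0.441, -0.289], [0.445, -0.304], [0.401, -0.324], [0.393, -0.306]] [ 0.4201 -0.3056]
0.05 22.0 0.017
stand top [[0.623, -0.337], [0.613, -0.371], [0.53, -0.35], [0.537, -0.312]] [ 0.5757 -0.3424]
0.087 -15.2 0.037
standfoot [[0.635, -0.323], [0.618, -0.396], [0.519, -0.362], [0.539, -0.294]] [ 0.5777 -0.3437]
0.102 -17.6 0.073
scr foot [[0.444, -0.278], [0.452, -0.302], [0.384, -0.304], [0.397, -0.333]] [ 0.4193 -0.3047]
0.064 26.2 0.003
```

```bash
cat >> h.py <<'E'
FX=np.array([.5842,-.0102]); FY=0.0599
def fx(x,y): c,s=np.cos(FY),np.sin(FY); return [FX[0]+c*x-s*y, FX[1]+s*x+c*y]
def plan(pos,phi,p0=None,q0=None,label=""):
    "turn then shift, in units of the rows; returns target pose for chaining"
    st=readout.state(); p0=st["tcp_pos"] if p0 is None else p0
    R0=R.from_quat(st["orientation"]) if q0 is None else q0
    c,s=np.cos(phi),np.sin(phi); R1=R.from_matrix(np.array([[c,s,0],[s,-c,0],[0,0,-1.]]))
    t=(R0.inv()*R1).as_rotvec()/.12; o=R1.inv().apply(np.array(pos)-p0)/.02
    print(label,"turn",t.round(2).tolist(),"shift",o.round(2).tolist()); return np.array(pos),R1
E
python3 - <<'E'
from h import *
print(readout.state()["gripper_width"])
a=plan([.42,-.305,.12],np.radians(26)); plan([.42,-.305,.027],np.radians(26),*a)
E
```

```text
0.9930216505831122
 turn [-0.01, 0.0, -0.47] shift [14.25, -13.26, 5.52]
 turn [0.0, 0.0, 0.0] shift [0.0, 0.0, 4.65]
```

What could be mistaken for the targets, in the 1.5x top picture:
- **Plates:** the white ones with wood rims are at (220,296), (193,375) and (252,379). The turquoise look-alikes are at (217,225), (155,256) and (266,309), and a green one is at (261,256). The white domino is at (436,394). I choose the three white ones; the crop shows wood rims and motifs.
- **Scraper:** at (541,388), a black foot with a light handle. The stand at (554,308) is the only similar shape.

I'm reaching for the scraper first.

Request:
{"api": "step_arm", "payload": {"steps": [{"offset": [0, 0, 0], "turn": [0, 0, -0.47], "grip": 0.7}, {"offset": [0.95, -0.88, 0.37], "turn": [0, 0, 0], "grip": 0.7}, {"offset": [0.95, -0.88, 0.37], "turn": [0, 0, 0], "grip": 0.7}, {"offset": [0.95, -0.88, 0.37], "turn": [0, 0, 0], "grip": 0.7}, {"offset": [0.95, -0.88, 0.37], "turn": [0, 0, 0], "grip": 0.7}, {"offset": [0.95, -0.88, 0.37], "turn": [0, 0, 0], "grip": 0.7}, {"offset": [0.95, -0.88, 0.37], "turn": [0, 0, 0], "grip": 0.7}, {"offset": [0.95, -0.88, 0.37], "turn": [0, 0, 0], "grip": 0.7}, {"offset": [0.95, -0.88, 0.37], "turn": [0, 0, 0], "grip": 0.7}, {"offset": [0.95, -0.88, 0.37], "turn": [0, 0, 0], "grip": 0.7}, {"offset": [0.95, -0.88, 0.37], "turn": [0, 0, 0], "grip": 0.7}, {"offset": [0.95, -0.88, 0.37], "turn": [0, 0, 0], "grip": 0.7}]}}

```text
time: 1.6
tcp_pos: [0.3834, -0.4022, 0.1494]
orientation: [0.974, 0.225, -0.0, -0.0]
wrist_force: [1.1, 0.8, -0.4]
gripper_width: 0.699
gripper_force: 0.0
```

Request:
{"api": "step_arm", "payload": {"steps": [{"offset": [0.95, -0.88, 0.37], "turn": [0, 0, 0], "grip": 0.7}, {"offset": [0.95, -0.88, 0.37], "turn": [0, 0, 0], "grip": 0.7}, {"offset": [0.95, -0.88, 0.37], "turn": [0, 0, 0], "grip": 0.7}, {"offset": [0.95, -0.94, 0.37], "turn": [0, 0, 0], "grip": 0.7}, {"offset": [0, 0, 0], "turn": [0, 0, 0], "grip": 0.5}, {"offset": [0, 0, 0], "turn": [0, 0, 0], "grip": 0.5}]}}

```text
time: 2.35
tcp_pos: [0.4201, -0.306, 0.1203]
orientation: [0.974, 0.225, -0.0, 0.0]
wrist_force: [-0.3, -0.2, -0.9]
gripper_width: 0.501
gripper_force: 0.0
```

Request:
{"api": "step_arm", "payload": {"steps": [{"offset": [0, 0, 1], "turn": [0, 0, 0], "grip": 0.5}, {"offset": [0, 0, 1], "turn": [0, 0, 0], "grip": 0.5}, {"offset": [0, 0, 1], "turn": [0, 0, 0], "grip": 0.5}, {"offset": [0, 0, 0.85], "turn": [0, 0, 0], "grip": 0.5}, {"offset": [0, -0.05, 0.8], "turn": [0, 0, 0], "grip": 0.5}, {"offset": [0, 0, 0], "turn": [0, 0, 0], "grip": 0}, {"offset": [0, 0, 0], "turn": [0, 0, 0], "grip": 0}, {"offset": [0, 0, 0], "turn": [0, 0, 0], "grip": 0}, {"offset": [0, 0, 0], "turn": [0, 0, 0], "grip": 0}, {"offset": [0, 0, 0], "turn": [0, 0, 0], "grip": 0}]}}

```text
time: 3.6
tcp_pos: [0.4199, -0.3046, 0.0275]
orientation: [0.974, 0.225, 0.0, 0.0]
wrist_force: [0.7, 0.3, -1.7]
gripper_width: 0.177
gripper_force: 60.3
```

Run:
```python
from h import *
st=readout.state(); p=st["tcp_pos"]; z0=p[2]; print(st["gripper_width"],st["gripper_force"])
s=snap("scene"); save(s,"pics/g1.png",(130,150,250,240),6)
a=plan([p[0],p[1],z0+.14],np.radians(26),label="up")
x,y=fx(.048,.092); a=plan([x,y,z0+.14],FY,*a,label="over")
a=plan([x,y,z0+.0465],FY,*a,label="down")
x,y=fx(.048,-.096); a=plan([x,y,z0+.0465],FY,*a,label="scrape")
```

```text
0.17741758651546197 60.261772871017456
up turn [0.0, -0.0, -0.0] shift [-0.0, -0.0, -7.0]
over turn [0.0, 0.0, 3.28] shift [11.48, -18.8, 0.0]
down turn [0.0, 0.0, 0.0] shift [0.0, 0.0, 4.68]
scrape turn [0.0, 0.0, 0.0] shift [-0.0, 9.4, 0.0]
```

View pics/g1.png

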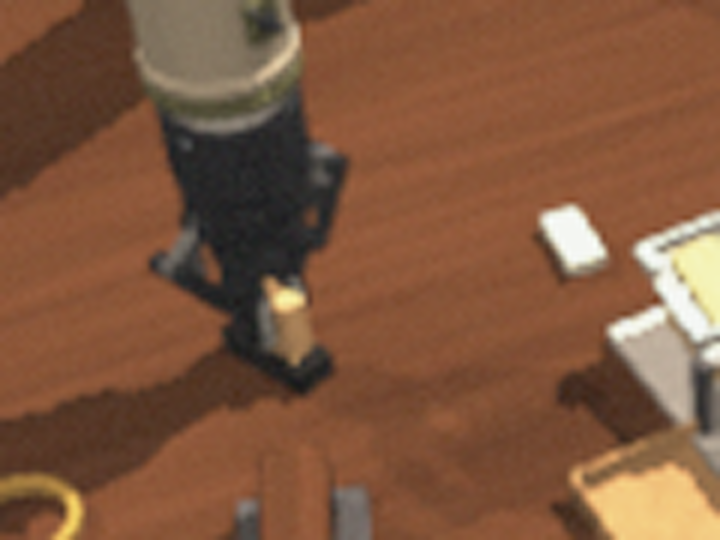

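Request:
{"api": "step_arm", "payload": {"steps": [{"offset": [0, 0, -1], "turn": [0, 0, 0], "grip": 0}, {"offset": [0, 0, -1], "turn": [0, 0, 0], "grip": 0}, {"offset": [0, 0, -1], "turn": [0, 0, 0], "grip": 0}, {"offset": [0, 0, -1], "turn": [0, 0, 0], "grip": 0}, {"offset": [0, 0, -1], "turn": [0, 0, 0], "grip": 0}, {"offset": [0, 0, -1], "turn": [0, 0, 0], "grip": 0}, {"offset": [0, 0, -1], "turn": [0, 0, 0], "grip": 0}, {"offset": [0, 0, 0], "turn": [0, 0, 0.82], "grip": 0}, {"offset": [0, 0, 0], "turn": [0, 0, 0.82], "grip": 0}, {"offset": [0, 0, 0], "turn": [0, 0, 0.82], "grip": 0}, {"offset": [0, 0, 0], "turn": [0, 0, 0.82], "grip": 0}]}}

```text
time: 5.03
tcp_pos: [0.4196, -0.3044, 0.1673]
orientation: [1.0, 0.028, -0.0, -0.0]
wrist_force: [-0.3, -0.2, -0.6]
gripper_width: 0.177
gripper_force: 60.5
```

Request:
{"api": "step_arm", "payload": {"steps": [{"offset": [0.6, -0.99, 0], "turn": [0, 0, 0], "grip": 0}, {"offset": [0.6, -0.99, 0], "turn": [0, 0, 0], "grip": 0}, {"offset": [0.6, -0.99, 0], "turn": [0, 0, 0], "grip": 0}, {"offset": [0.6, -0.99, 0], "turn": [0, 0, 0], "grip": 0}, {"offset": [0.6, -0.99, 0], "turn": [0, 0, 0], "grip": 0}, {"offset": [0.6, -0.99, 0], "turn": [0, 0, 0], "grip": 0}, {"offset": [0.6, -0.99, 0], "turn": [0, 0, 0], "grip": 0}, {"offset": [0.6, -0.99, 0], "turn": [0, 0, 0], "grip": 0}, {"offset": [0.6, -0.99, 0], "turn": [0, 0, 0], "grip": 0}, {"offset": [0.6, -0.99, 0], "turn": [0, 0, 0], "grip": 0}, {"offset": [0.6, -0.99, 0], "turn": [0, 0, 0], "grip": 0}, {"offset": [0.6, -0.99, 0], "turn": [0, 0, 0], "grip": 0}]}}

```text
time: 6.52
tcp_pos: [0.5495, -0.058, 0.1673]
orientation: [1.0, 0.03, -0.0, -0.0]
wrist_force: [0.1, -0.4, -1.6]
gripper_width: 0.178
gripper_force: 60.5
```

Request:
{"api": "step_arm", "payload": {"steps": [{"offset": [0.6, -0.99, 0], "turn": [0, 0, 0], "grip": 0}, {"offset": [0.6, -0.99, 0], "turn": [0, 0, 0], "grip": 0}, {"offset": [0.6, -0.99, 0], "turn": [0, 0, 0], "grip": 0}, {"offset": [0.6, -0.99, 0], "turn": [0, 0, 0], "grip": 0}, {"offset": [0.6, -0.99, 0], "turn": [0, 0, 0], "grip": 0}, {"offset": [0.6, -0.99, 0], "turn": [0, 0, 0], "grip": 0}, {"offset": [0.68, -0.98, 0], "turn": [0, 0, 0], "grip": 0}, {"offset": [0, 0, 0], "turn": [0, 0, 0], "grip": 0}]}}

```text
time: 7.52
tcp_pos: [0.6277, 0.0873, 0.167]
orientation: [1.0, 0.031, 0.0, -0.0]
wrist_force: [-0.1, -1.0, -1.3]
gripper_width: 0.179
gripper_force: 60.5
```

Run:
```python
from h import *
st=readout.state(); p=st["tcp_pos"]; print(p,st["gripper_width"])
x,y=fx(.048,.092); a=plan([x,y,.0275+.047],FY,label="down")
for n,b in(("top",(198,140,328,225)),("scene",(240,150,330,220))):
    s=snap(n); save(s,f"pics/o_{n}.png",b,5)
A,B=[cv2.imread(f"pics/o_{n}.png") for n in("top","scene")]
B=cv2.copyMakeBorder(B,0,A.shape[0]-B.shape[0],0,0,cv2.BORDER_CONSTANT); C=np.hstack([A,B]);print(C.shape); cv2.imwrite("pics/o.png",cv2.resize(C,(800,int(C.shape[0]*800/C.shape[1]))))
```

```text
[0.62774905 0.08733294 0.1670102 ] 0.17923630794455447
down turn [-0.01, -0.0, 0.02] shift [-0.07, 0.14, 4.63]
(425, 1100, 3)
```

View pics/o.png

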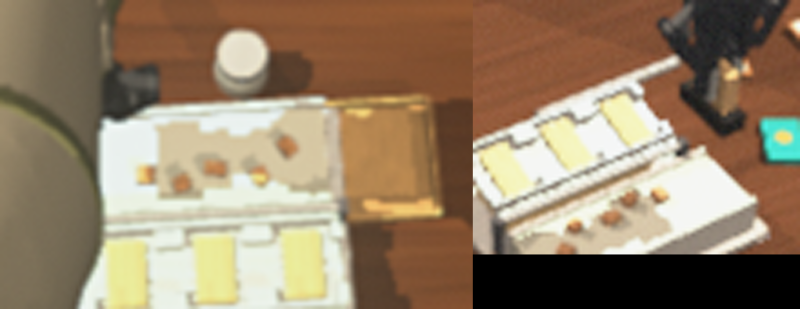

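Request:
{"api": "step_arm", "payload": {"steps": [{"offset": [-0.07, 0.14, 0.8], "turn": [0, 0, 0.02], "grip": 0}, {"offset": [0, 0, 0.8], "turn": [0, 0, 0], "grip": 0}, {"offset": [0, 0, 0.8], "turn": [0, 0, 0], "grip": 0}, {"offset": [0, 0, 0.8], "turn": [0, 0, 0], "grip": 0}, {"offset": [0, 0, 0.6], "turn": [0, 0, 0], "grip": 0}, {"offset": [0, 0, 0.3], "turn": [0, 0, 0], "grip": 0}, {"offset": [0, 0, 0.2], "turn": [0, 0, 0], "grip": 0}, {"offset": [0, 0, 0.2], "turn": [0, 0, 0], "grip": 0}, {"offset": [0, 0, 0.1], "turn": [0, 0, 0], "grip": 0}, {"offset": [0, 0, 0.05], "turn": [0, 0, 0], "grip": 0}, {"offset": [0, 0, 0], "turn": [0, 0, 0], "grip": 0}]}}

```text
time: 9.0
tcp_pos: [0.6254, 0.0816, 0.0744]
orientation: [1.0, 0.029, 0.0, -0.0]
wrist_force: [0.2, -0.6, -1.8]
gripper_width: 0.176
gripper_force: 60.5
```

Run:
```python
from h import *
st=readout.state(); print(st["tcp_pos"],st["wrist_force"],st["torque"])
x,y=fx(.048,.092); plan([x,y,.0275+.0465],FY)
s=snap("scene"); save(s,f"pics/d.png",(230,140,340,230),7)
```

```text
[0.6254445  0.08161181 0.0743513 ] [ 0.17191027 -0.56610261 -1.79369525] [ 0.03301388 -0.01077047 -0.05855595]
 turn [-0.0, -0.0, -0.02] shift [0.07, -0.14, 0.02]
```

View pics/d.png

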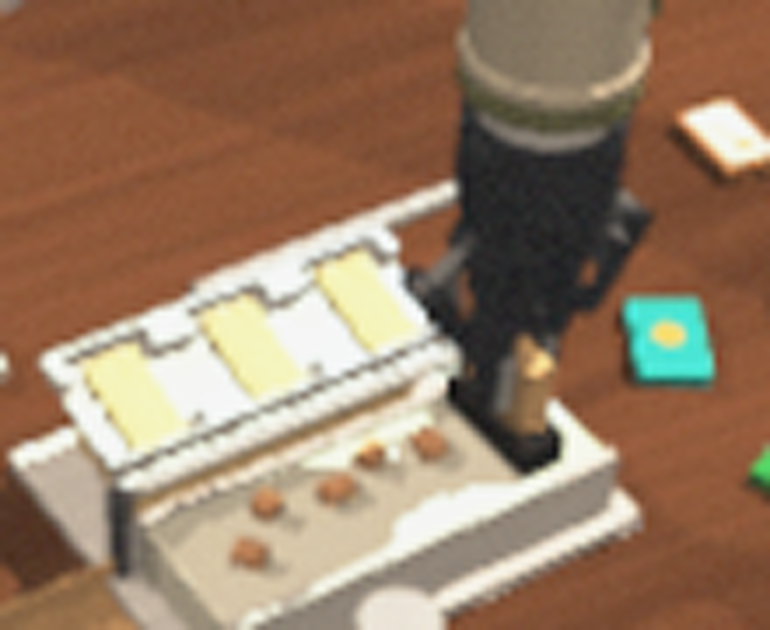

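Request:
{"api": "step_arm", "payload": {"steps": [{"offset": [0.07, 0, 0.04], "turn": [0, 0, -0.02], "grip": 0}, {"offset": [0, 0.4, 0], "turn": [0, 0, 0], "grip": 0}, {"offset": [0, 0.5, 0], "turn": [0, 0, 0], "grip": 0}, {"offset": [0, 0.5, 0], "turn": [0, 0, 0], "grip": 0}, {"offset": [0, 0.5, 0], "turn": [0, 0, 0], "grip": 0}, {"offset": [0, 0.5, 0], "turn": [0, 0, 0], "grip": 0}, {"offset": [0, 0.5, 0], "turn": [0, 0, 0], "grip": 0}, {"offset": [0, 0.5, 0], "turn": [0, 0, 0], "grip": 0}, {"offset": [0, 0.5, 0], "turn": [0, 0, 0], "grip": 0}, {"offset": [0, 0.5, 0], "turn": [0, 0, 0], "grip": 0}, {"offset": [0, 0.5, 0], "turn": [0, 0, 0], "grip": 0}]}}

```text
time: 10.42
tcp_pos: [0.6327, -0.0168, 0.0735]
orientation: [1.0, 0.03, -0.0, -0.0]
wrist_force: [1.2, 0.4, -1.8]
gripper_width: 0.18
gripper_force: 60.5
```

Request:
{"api": "step_arm", "payload": {"steps": [{"offset": [0, 0.5, 0], "turn": [0, 0, 0], "grip": 0}, {"offset": [0, 0.5, 0], "turn": [0, 0, 0], "grip": 0}, {"offset": [0, 0.5, 0], "turn": [0, 0, 0], "grip": 0}, {"offset": [0, 0.5, 0], "turn": [0, 0, 0], "grip": 0}, {"offset": [0, 0.5, 0], "turn": [0, 0, 0], "grip": 0}, {"offset": [0, 0.5, 0], "turn": [0, 0, 0], "grip": 0}, {"offset": [0, 0.5, 0], "turn": [0, 0, 0], "grip": 0}, {"offset": [0, 0.5, 0], "turn": [0, 0, 0], "grip": 0}, {"offset": [0, 0.4, 0], "turn": [0, 0, 0], "grip": 0}, {"offset": [0, 0, 0], "turn": [0, 0, 0], "grip": 0}, {"offset": [0, 0, 0], "turn": [0, 0, 0], "grip": 0}]}}

```text
time: 11.8
tcp_pos: [0.6379, -0.1036, 0.0734]
orientation: [1.0, 0.03, -0.0, -0.0]
wrist_force: [0.4, 0.5, -1.6]
gripper_width: 0.179
gripper_force: 60.5
```

Run:
```python
from h import *
st=readout.state(); print(st["tcp_pos"],st["wrist_force"],st["torque"])
x,y=fx(.048,-.096); plan([x,y,.0275+.0465],FY)
s=snap("scene"); save(s,f"pics/e.png",(210,150,320,250),7)
```

```text
[ 0.63787487 -0.10360462  0.07341233] [ 0.44521646  0.49881199 -1.63898111] [ 0.01947513 -0.00531395  0.03403456]
 turn [-0.0, 0.0, -0.0] shift [0.0, -0.02, -0.03]
```

View pics/e.png

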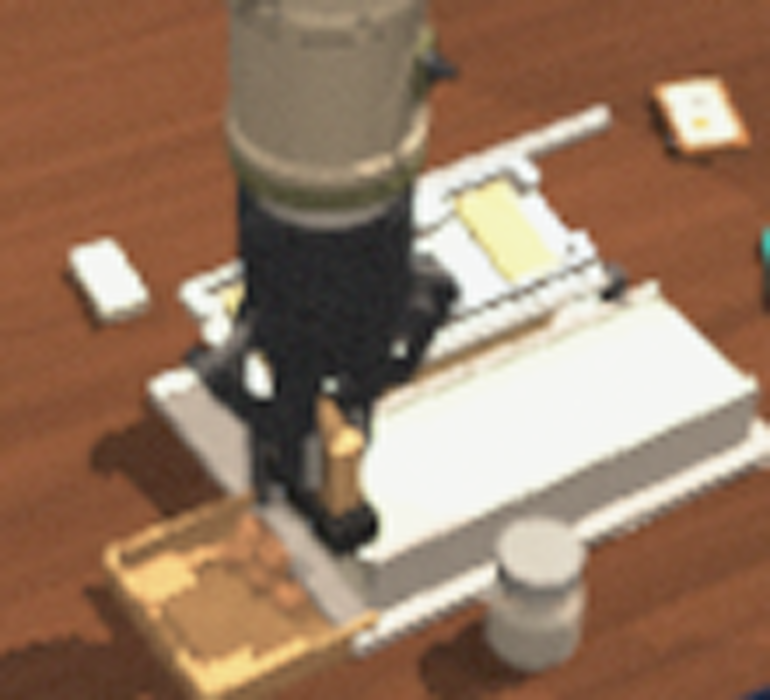

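Run:
```python
from h import *
st=readout.state(); p=st["tcp_pos"]
a=plan([p[0],p[1],.1535],FY,label="up"); a=plan([.5767,-.343,.1535],-np.radians(16.5),*a,label="over"); plan([.5767,-.343,.0782],-np.radians(16.5),*a,label="down")
```

```text
up turn [-0.0, 0.0, 0.0] shift [0.0, 0.0, -4.0]
over turn [0.0, 0.0, 2.9] shift [0.47, 12.35, 0.0]
down turn [0.0, 0.0, 0.0] shift [0.0, 0.0, 3.76]
```

Request:
{"api": "step_arm", "payload": {"steps": [{"offset": [0, 0, -1], "turn": [0, 0, 0], "grip": 0}, {"offset": [0, 0, -1], "turn": [0, 0, 0], "grip": 0}, {"offset": [0, 0, -1], "turn": [0, 0, 0], "grip": 0}, {"offset": [0, 0, -1], "turn": [0, 0, 0], "grip": 0}, {"offset": [0, 0, 0], "turn": [0, 0, 0.8], "grip": 0}, {"offset": [0, 0, 0], "turn": [0, 0, 0.7], "grip": 0}, {"offset": [0, 0, 0], "turn": [0, 0, 0.7], "grip": 0}, {"offset": [0, 0, 0], "turn": [0, 0, 0.7], "grip": 0}]}}

```text
time: 12.85
tcp_pos: [0.6381, -0.1036, 0.155]
orientation: [0.989, -0.145, 0.001, -0.0]
wrist_force: [-0.1, -0.3, -2.4]
gripper_width: 0.177
gripper_force: 60.5
```

Request:
{"api": "step_arm", "payload": {"steps": [{"offset": [0.04, 0.95, 0], "turn": [0, 0, 0], "grip": 0}, {"offset": [0.04, 0.95, 0], "turn": [0, 0, 0], "grip": 0}, {"offset": [0.04, 0.95, 0], "turn": [0, 0, 0], "grip": 0}, {"offset": [0.04, 0.95, 0], "turn": [0, 0, 0], "grip": 0}, {"offset": [0.04, 0.95, 0], "turn": [0, 0, 0], "grip": 0}, {"offset": [0.04, 0.95, 0], "turn": [0, 0, 0], "grip": 0}, {"offset": [0.04, 0.95, 0], "turn": [0, 0, 0], "grip": 0}, {"offset": [0.04, 0.95, 0], "turn": [0, 0, 0], "grip": 0}, {"offset": [0.04, 0.95, 0], "turn": [0, 0, 0], "grip": 0}, {"offset": [0.04, 0.95, 0], "turn": [0, 0, 0], "grip": 0}, {"offset": [0.04, 0.95, 0], "turn": [0, 0, 0], "grip": 0}, {"offset": [0.03, 0.95, 0], "turn": [0, 0, 0], "grip": 0}]}}

```text
time: 14.35
tcp_pos: [0.5817, -0.3265, 0.1534]
orientation: [0.99, -0.144, -0.0, 0.0]
wrist_force: [1.0, 0.1, -1.4]
gripper_width: 0.177
gripper_force: 60.5
```

Request:
{"api": "step_arm", "payload": {"steps": [{"offset": [0, 0.95, 0], "turn": [0, 0, 0], "grip": 0}, {"offset": [0, 0, 0.7], "turn": [0, 0, 0], "grip": 0}, {"offset": [0, 0, 0.8], "turn": [0, 0, 0], "grip": 0}, {"offset": [0, 0, 0.8], "turn": [0, 0, 0], "grip": 0}, {"offset": [0, 0, 0], "turn": [0, 0, 0], "grip": 0}, {"offset": [0, 0, 0], "turn": [0, 0, 0], "grip": 0}]}}

```text
time: 15.1
tcp_pos: [0.5769, -0.3432, 0.1074]
orientation: [0.99, -0.143, -0.0, -0.0]
wrist_force: [0.4, 0.1, -1.4]
gripper_width: 0.176
gripper_force: 60.5
```

Run:
```python
from h import *
st=readout.state(); print(st["tcp_pos"],st["gripper_width"])
plan([.5767,-.343,.0782],-np.radians(16.5),label="down")
s=snap("scene"); save(s,f"pics/f.png",(120,190,250,270),6)
```

```text
[ 0.57690463 -0.34322697  0.10737353] 0.17641322166499962
down turn [0.0, 0.0, 0.0] shift [-0.01, -0.01, 1.46]
```

View pics/f.png

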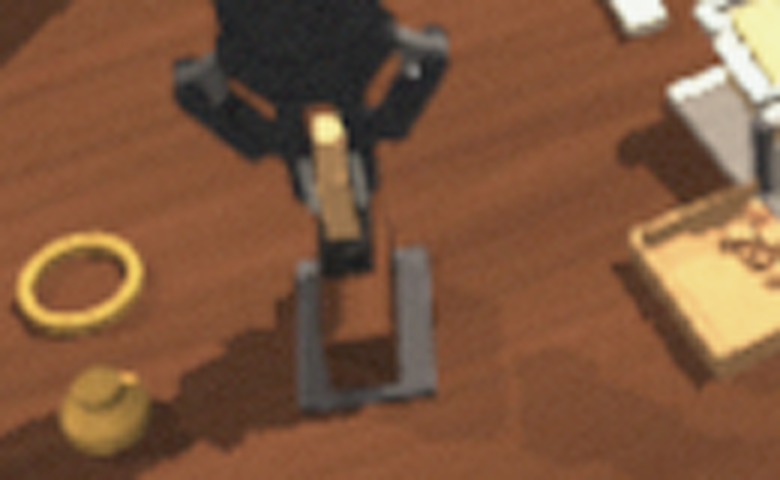

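Request:
{"api": "step_arm", "payload": {"steps": [{"offset": [0, 0, 0.7], "turn": [0, 0, 0], "grip": 0}, {"offset": [0, 0, 0.4], "turn": [0, 0, 0], "grip": 0}, {"offset": [0, 0, 0.2], "turn": [0, 0, 0], "grip": 0}, {"offset": [0, 0, 0.14], "turn": [0, 0, 0], "grip": 0}, {"offset": [0, 0, 0.03], "turn": [0, 0, 0], "grip": 0}, {"offset": [0, 0, 0], "turn": [0, 0, 0], "grip": 0}, {"offset": [0, 0, 0], "turn": [0, 0, 0], "grip": 0}]}}

```text
time: 16.02
tcp_pos: [0.5768, -0.3436, 0.0783]
orientation: [0.99, -0.144, 0.0, 0.0]
wrist_force: [0.0, -0.2, -1.3]
gripper_width: 0.179
gripper_force: 60.5
```

Request:
{"api": "step_arm", "payload": {"steps": [{"offset": [0, 0, 0], "turn": [0, 0, 0], "grip": 0.2}, {"offset": [0, 0, 0], "turn": [0, 0, 0], "grip": 0.25}, {"offset": [0, 0, 0], "turn": [0, 0, 0], "grip": 0.4}, {"offset": [0, 0, 0], "turn": [0, 0, 0], "grip": 0.5}, {"offset": [0, 0, -0.5], "turn": [0, 0, 0], "grip": 0.5}, {"offset": [0, 0, -1], "turn": [0, 0, 0], "grip": 0.5}, {"offset": [0, 0, -1], "turn": [0, 0, 0], "grip": 0.5}, {"offset": [0, 0, -1], "turn": [0, 0, 0], "grip": 0.5}, {"offset": [0, 0, -1], "turn": [0, 0, 0], "grip": 0.3}, {"offset": [0, 0, -1], "turn": [0, 0, 0], "grip": 0}, {"offset": [0, 0, 0], "turn": [0, 0, 0], "grip": 0}, {"offset": [0, 0, 0], "turn": [0, 0, 0], "grip": 0}]}}

```text
time: 17.52
tcp_pos: [0.5765, -0.3433, 0.188]
orientation: [0.99, -0.144, -0.0, -0.0]
wrist_force: [0.3, -0.9, -0.8]
gripper_width: -0.0
gripper_force: 0.0
```

Run:
```python
from h import *
s=snap("scene"); save(s,f"pics/g.png",None,1.5)
r=.0885; a=.28
x,y=fx(-.087,.135); A=plan([x,y,.18],FY,label="over rod")
A=plan([x,y,.069],FY,*A,label="push")
```

```text
over rod turn [-0.0, 0.01, -2.9] shift [-2.96, -23.34, 0.38]
push turn [0.0, 0.0, 0.0] shift [0.0, 0.0, 5.55]
```

View pics/g.png

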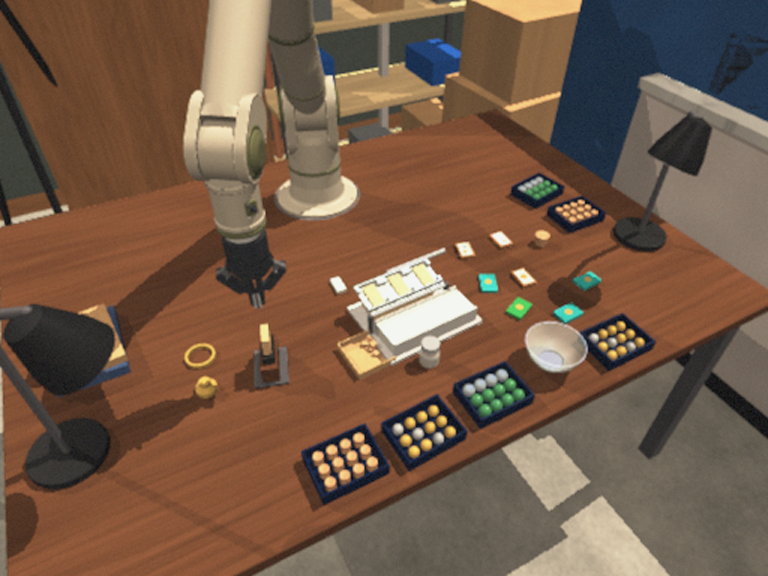

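Request:
{"api": "step_arm", "payload": {"steps": [{"offset": [0, 0, 0], "turn": [0, 0, -0.8], "grip": 0}, {"offset": [0, 0, 0], "turn": [0, 0, -0.7], "grip": 0}, {"offset": [0, 0, 0], "turn": [0, 0, -0.7], "grip": 0}, {"offset": [0, 0, 0], "turn": [0, 0, -0.7], "grip": 0}, {"offset": [-0.12, -0.97, 0], "turn": [0, 0, 0], "grip": 0}, {"offset": [-0.12, -0.97, 0], "turn": [0, 0, 0], "grip": 0}, {"offset": [-0.12, -0.97, 0], "turn": [0, 0, 0], "grip": 0}, {"offset": [-0.12, -0.97, 0], "turn": [0, 0, 0], "grip": 0}, {"offset": [-0.12, -0.97, 0], "turn": [0, 0, 0], "grip": 0}, {"offset": [-0.12, -0.97, 0], "turn": [0, 0, 0], "grip": 0}, {"offset": [-0.12, -0.97, 0], "turn": [0, 0, 0], "grip": 0}, {"offset": [-0.12, -0.97, 0], "turn": [0, 0, 0], "grip": 0}]}}

```text
time: 19.08
tcp_pos: [0.548, -0.1884, 0.1881]
orientation: [1.0, 0.03, 0.0, 0.0]
wrist_force: [0.5, 0.7, -0.6]
gripper_width: 0.0
gripper_force: 0.0
```

Request:
{"api": "step_arm", "payload": {"steps": [{"offset": [-0.12, -0.97, 0], "turn": [0, 0, 0], "grip": 0}, {"offset": [-0.12, -0.97, 0], "turn": [0, 0, 0], "grip": 0}, {"offset": [-0.12, -0.97, 0], "turn": [0, 0, 0], "grip": 0}, {"offset": [-0.12, -0.97, 0], "turn": [0, 0, 0], "grip": 0}, {"offset": [-0.12, -0.97, 0], "turn": [0, 0, 0], "grip": 0}, {"offset": [-0.12, -0.97, 0], "turn": [0, 0, 0], "grip": 0}, {"offset": [-0.12, -0.97, 0], "turn": [0, 0, 0], "grip": 0}, {"offset": [-0.12, -0.97, 0], "turn": [0, 0, 0], "grip": 0}, {"offset": [-0.12, -0.97, 0], "turn": [0, 0, 0], "grip": 0}, {"offset": [-0.12, -0.97, 0], "turn": [0, 0, 0], "grip": 0}, {"offset": [-0.12, -0.97, 0], "turn": [0, 0, 0], "grip": 0}, {"offset": [-0.12, -0.97, 0], "turn": [0, 0, 0], "grip": 0}]}}

```text
time: 20.58
tcp_pos: [0.5053, 0.0422, 0.1881]
orientation: [1.0, 0.03, 0.0, 0.0]
wrist_force: [-0.2, 1.1, -0.5]
gripper_width: 0.001
gripper_force: 0.0
```

Request:
{"api": "step_arm", "payload": {"steps": [{"offset": [-0.12, -0.97, 0], "turn": [0, 0, 0], "grip": 0}, {"offset": [-0.12, -0.97, 0.4], "turn": [0, 0, 0], "grip": 0}, {"offset": [-0.12, -0.97, 0], "turn": [0, 0, 0], "grip": 0}, {"offset": [0, -0.06, 0], "turn": [0, 0, 0], "grip": 0}, {"offset": [0, 0, 0], "turn": [0, 0, 0], "grip": 0}, {"offset": [0, 0, 0], "turn": [0, 0, 0], "grip": 0}]}}

```text
time: 21.32
tcp_pos: [0.495, 0.099, 0.18]
orientation: [1.0, 0.029, 0.0, 0.0]
wrist_force: [0.2, -0.3, -0.1]
gripper_width: -0.0
gripper_force: 0.0
```

Run:
```python
from h import *
x,y=fx(-.087,.135); A=plan([x,y,.18],FY,label="over rod")
A=plan([x,y,.069],FY,*A,label="push")
```

```text
over rod turn [0.0, -0.0, -0.01] shift [-0.23, -1.03, 0.0]
push turn [0.0, 0.0, 0.0] shift [0.0, 0.0, 5.55]
```

Request:
{"api": "step_arm", "payload": {"steps": [{"offset": [-0.23, -1, 0], "turn": [0, 0, 0], "grip": 0}, {"offset": [0, 0, 1], "turn": [0, 0, 0], "grip": 0}, {"offset": [0, 0, 1], "turn": [0, 0, 0], "grip": 0}, {"offset": [0, 0, 1], "turn": [0, 0, 0], "grip": 0}, {"offset": [0, 0, 1], "turn": [0, 0, 0], "grip": 0}, {"offset": [0, 0, 0.3], "turn": [0, 0, 0], "grip": 0}, {"offset": [0, 0, 0.3], "turn": [0, 0, 0], "grip": 0}, {"offset": [0, 0, 0.3], "turn": [0, 0, 0], "grip": 0}, {"offset": [0, 0, 0.3], "turn": [0, 0, 0], "grip": 0}, {"offset": [0, 0, 0.2], "turn": [0, 0, 0], "grip": 0}, {"offset": [0, 0, 0.1], "turn": [0, 0, 0], "grip": 0}, {"offset": [0, 0, 0.05], "turn": [0, 0, 0], "grip": 0}]}}

```text
time: 22.82
tcp_pos: [0.4891, 0.1196, 0.069]
orientation: [1.0, 0.03, -0.0, -0.0]
wrist_force: [-0.6, -0.2, 0.0]
gripper_width: -0.0
gripper_force: 0.6
```

Request:
{"api": "step_arm", "payload": {"steps": [{"offset": [0, 0, 0.02], "turn": [0, 0, 0], "grip": 0}, {"offset": [0, 0, 0], "turn": [0, 0, 0], "grip": 0}]}}

```text
time: 23.08
tcp_pos: [0.4893, 0.1196, 0.0687]
orientation: [1.0, 0.03, 0.0, -0.0]
wrist_force: [-0.2, 0.1, -0.1]
gripper_width: 0.001
gripper_force: 0.0
```

Request:
{"api": "step_arm", "payload": {"steps": [{"offset": [0, 0, 0.03], "turn": [0, 0, 0], "grip": 0}, {"offset": [0, 0, 0.03], "turn": [0, 0, 0], "grip": 0}, {"offset": [0, 0, 0.03], "turn": [0, 0, 0], "grip": 0}, {"offset": [0, 0, 0.03], "turn": [0, 0, 0], "grip": 0}, {"offset": [0, 0, 0], "turn": [0, 0, 0], "grip": 0}]}}

```text
time: 23.7
tcp_pos: [0.4894, 0.1196, 0.0674]
orientation: [1.0, 0.03, 0.001, -0.0]
wrist_force: [-4.2, -0.4, 19.2]
gripper_width: 0.001
gripper_force: 9.8
```

```bash
cat > det.py <<'E'
from h import *
def plates(s,show=True):
    im=s["frame"].astype(int); k=4
    big=cv2.resize(s["frame"],None,fx=k,fy=k,interpolation=cv2.INTER_CUBIC)
    hsv=cv2.cvtColor(big,cv2.COLOR_RGB2HSV)
    m=((hsv[...,1]<110)&(hsv[...,2]>165)).astype(np.uint8)
    m=cv2.morphologyEx(m,cv2.MORPH_CLOSE,np.ones((13,13)))
    out=[]
    for c in cv2.findContours(m,cv2.RETR_EXTERNAL,cv2.CHAIN_APPROX_NONE)[0]:
        (u,v),(w,h),a=cv2.minAreaRect(c)
        if not(min(w,h)>25 and max(w,h)<110): continue
        b=cv2.boxPoints(((u,v),(w,h),a)); P=np.array([atz(s,(q[0]+.5)/k-.5,(q[1]+.5)/k-.5,.01)[:2] for q in b])
        e=[P[1]-P[0],P[2]-P[1]]; e.sort(key=np.linalg.norm); L=e[1]*np.sign(e[1][0])
        if show: print(P.mean(0).round(4),"size",np.linalg.norm(e[1]).round(3),np.linalg.norm(e[0]).round(3),"deg",np.degrees(np.arctan2(L[1],L[0])).round(1),"fill",round(cv2.contourArea(c)/(w*h),2))
        out.append((P.mean(0),np.arctan2(L[1],L[0])))
    return out
E
python3 - <<'E'
from det import *
import pickle
print(readout.state()["wrist_force"],readout.state()["tcp_pos"])
plates(pickle.load(open("s0.pkl","rb"))["top"]); print(); plates(snap("top"))
s=snap("scene"); save(s,"pics/h.png",(220,140,340,230),6)
E
```

```text
[-4.21739864 -0.38758454 19.20508303] [0.48940359 0.11960027 0.06738874]
[0.2626 0.6462] size 0.02 0.018 deg 7.4 fill 0.78
[0.2689 0.6188] size 0.022 0.018 deg 7.1 fill 0.77
[0.28   0.5643] size 0.022 0.018 deg 6.5 fill 0.77
[ 0.4079 -0.1105] size 0.055 0.029 deg -3.8 fill 0.93
[0.4358 0.2474] size 0.055 0.035 deg -15.3 fill 0.92
[0.4425 0.3614] size 0.056 0.036 deg -2.8 fill 0.92
[0.5828 0.2273] size 0.043 0.031 deg -23.7 fill 0.35
[0.5969 0.3186] size 0.056 0.036 deg -3.5 fill 0.92
[ 0.6472 -0.1522] size 0.071 0.042 deg 5.9 fill 0.69
[0.7526 0.3358] size 0.058 0.032 deg -87.7 fill 0.27

[ 0.4078 -0.1106] size 0.054 0.027 deg -2.9 fill 0.94
[0.6071 0.1518] size 0.06 0.029 deg 47.0 fill 0.48
[0.6176 0.3634] size 0.056 0.035 deg -3.7 fill 0.9
[ 0.7306 -0.0311] size 0.05 0.043 deg -43.4 fill 0.76
[0.7474 0.3341] size 0.021 0.021 deg 3.6 fill 0.81
```

Run:
```python
from h import *
p=readout.state()["tcp_pos"]
a=plan([p[0],p[1],.11],FY,label="up")
a=plan([.6176,.3634,.11],np.radians(-3.6),*a,label="pA"); plan([.6176,.3634,.001],np.radians(-3.6),*a,label="dn")
```

```text
up turn [-0.0, -0.01, -0.0] shift [0.0, 0.0, -2.13]
pA turn [0.0, 0.0, 1.02] shift [5.63, -12.57, 0.0]
dn turn [0.0, 0.0, 0.0] shift [0.0, 0.0, 5.45]
```

Request:
{"api": "step_arm", "payload": {"steps": [{"offset": [0, 0, -1], "turn": [0, 0, 0], "grip": 0}, {"offset": [0, 0, -1], "turn": [0, 0, 0], "grip": 0.3}, {"offset": [0, 0, -0.13], "turn": [0, 0, 0.5], "grip": 0.6}, {"offset": [0, 0, 0], "turn": [0, 0, 0.52], "grip": 0.6}, {"offset": [0.43, -0.97, 0], "turn": [0, 0, 0], "grip": 0.6}, {"offset": [0.43, -0.97, 0], "turn": [0, 0, 0], "grip": 0.6}, {"offset": [0.43, -0.97, 0], "turn": [0, 0, 0], "grip": 0.6}, {"offset": [0.43, -0.97, 0], "turn": [0, 0, 0], "grip": 0.6}, {"offset": [0.43, -0.97, 0], "turn": [0, 0, 0], "grip": 0.6}, {"offset": [0.43, -0.97, 0], "turn": [0, 0, 0], "grip": 0.6}, {"offset": [0.43, -0.97, 0], "turn": [0, 0, 0], "grip": 0.6}, {"offset": [0.43, -0.97, 0], "turn": [0, 0, 0], "grip": 0.6}]}}

```text
time: 25.3
tcp_pos: [0.5681, 0.2714, 0.1088]
orientation: [1.0, -0.031, -0.0, 0.0]
wrist_force: [-0.7, 1.1, 0.3]
gripper_width: 0.598
gripper_force: 0.0
```

Request:
{"api": "step_arm", "payload": {"steps": [{"offset": [0.43, -0.97, 0], "turn": [0, 0, 0], "grip": 0.6}, {"offset": [0.43, -0.97, 0], "turn": [0, 0, 0], "grip": 0.6}, {"offset": [0.43, -0.97, 0], "turn": [0, 0, 0], "grip": 0.6}, {"offset": [0.43, -0.97, 0], "turn": [0, 0, 0], "grip": 0.6}, {"offset": [0.43, -0.93, 0], "turn": [0, 0, 0], "grip": 0.6}, {"offset": [0, 0, 0], "turn": [0, 0, 0], "grip": 0.6}, {"offset": [0, 0, 0], "turn": [0, 0, 0], "grip": 0.6}]}}

```text
time: 26.18
tcp_pos: [0.6161, 0.3627, 0.1085]
orientation: [1.0, -0.032, -0.0, 0.001]
wrist_force: [-0.1, -0.3, 0.2]
gripper_width: 0.6
gripper_force: 0.0
```

Run:
```python
from det import *
plates(snap("top"))
a=plan([.6176,.3634,.001],np.radians(-3.6),label="dn")
st=readout.state(); print(st["gripper_width"])
s=snap("scene")
for z,q in ((.01,(.6176,.3634)),(.01,(.4425,.3614)),(.01,(.4358,.2474))): print(proj(s,[*q,z]))
save(s,"pics/i.png",(270,120,390,220),6)
```

```text
[ 0.408  -0.1099] size 0.056 0.029 deg -0.9 fill 0.93
[0.4359 0.2472] size 0.055 0.036 deg -14.6 fill 0.92
[0.4425 0.3615] size 0.055 0.035 deg -3.0 fill 0.93
[0.5002 0.4639] size 0.032 0.03 deg -60.8 fill 0.5
[0.5686 0.228 ] size 0.056 0.043 deg -27.6 fill 0.22
[ 0.5945 -0.3733] size 0.054 0.019 deg -16.9 fill 0.76
[0.6175 0.3634] size 0.057 0.036 deg -4.2 fill 0.8
[0.7528 0.3349] size 0.061 0.032 deg -86.9 fill 0.27
dn turn [0.01, 0.0, -0.01] shift [0.07, -0.05, 5.38]
0.5997814581205919
[361.83460173 183.33658107]
[333.91465617 158.54824706]
[309.93819615 165.55562943]
```

View pics/i.png

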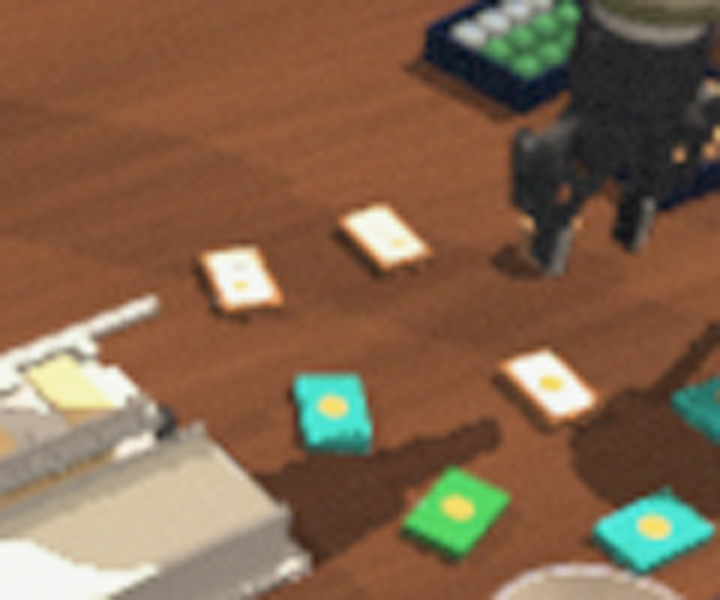

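Request:
{"api": "step_arm", "payload": {"steps": [{"offset": [0.07, -0.05, 1], "turn": [0, 0, 0], "grip": 0.6}, {"offset": [0, 0, 1], "turn": [0, 0, 0], "grip": 0.6}, {"offset": [0, 0, 1], "turn": [0, 0, 0], "grip": 0.6}, {"offset": [0, 0, 1], "turn": [0, 0, 0], "grip": 0.6}, {"offset": [0, 0, 0.9], "turn": [0, 0, 0], "grip": 0.6}, {"offset": [0, 0, 0.45], "turn": [0, 0, 0], "grip": 0.6}, {"offset": [0, 0, 0], "turn": [0, 0, 0], "grip": 0.6}, {"offset": [0, 0, 0], "turn": [0, 0, 0], "grip": 0.3}, {"offset": [0, 0, 0], "turn": [0, 0, 0], "grip": 0.2}, {"offset": [0, 0, 0], "turn": [0, 0, 0], "grip": 0.2}, {"offset": [0, 0, 0], "turn": [0, 0, 0], "grip": 0.2}]}}

```text
time: 27.65
tcp_pos: [0.6183, 0.3646, 0.0027]
orientation: [1.0, -0.031, 0.0, -0.0]
wrist_force: [-0.5, -0.5, 5.7]
gripper_width: 0.444
gripper_force: 60.9
```

Run:
```python
from h import *
st=readout.state(); p=st["tcp_pos"]; print(p)
a=plan([p[0],p[1],.13],np.radians(-3.6),label="up")
x,y=fx(-.047,.068)
a=plan([x,y,.13],FY,*a,label="pocket2"); plan([x,y,p[2]+.0625],FY,*a,label="dn")
```

```text
[0.61831961 0.36462095 0.00266627]
up turn [-0.01, -0.01, 0.0] shift [0.0, 0.0, -6.37]
pocket2 turn [0.0, 0.0, -1.02] shift [-5.17, 15.21, 0.0]
dn turn [0.0, 0.0, 0.0] shift [0.0, 0.0, 3.24]
```

Request:
{"api": "step_arm", "payload": {"steps": [{"offset": [0, 0, -0.5], "turn": [0, 0, 0], "grip": 0.2}, {"offset": [0, 0, -1], "turn": [0, 0, 0], "grip": 0.2}, {"offset": [0, 0, -1], "turn": [0, 0, 0], "grip": 0.2}, {"offset": [0, 0, -1], "turn": [0, 0, 0], "grip": 0.2}, {"offset": [0, 0, -1], "turn": [0, 0, 0], "grip": 0.2}, {"offset": [0, 0, -1], "turn": [0, 0, 0], "grip": 0.2}, {"offset": [0, 0, -0.9], "turn": [0, 0, 0], "grip": 0.2}, {"offset": [0, 0, 0], "turn": [0, 0, -0.5], "grip": 0.2}, {"offset": [0, 0, 0], "turn": [0, 0, -0.52], "grip": 0.2}, {"offset": [-0.32, 0.95, 0], "turn": [0, 0, 0], "grip": 0.2}, {"offset": [-0.32, 0.95, 0], "turn": [0, 0, 0], "grip": 0.2}, {"offset": [-0.32, 0.95, 0], "turn": [0, 0, 0], "grip": 0.2}]}}

```text
time: 29.15
tcp_pos: [0.6017, 0.3039, 0.13]
orientation: [1.0, 0.029, -0.0, 0.0]
wrist_force: [0.4, -0.1, -0.4]
gripper_width: 0.444
gripper_force: 60.3
```

Request:
{"api": "step_arm", "payload": {"steps": [{"offset": [-0.32, 0.95, 0], "turn": [0, 0, 0], "grip": 0.2}, {"offset": [-0.32, 0.95, 0], "turn": [0, 0, 0], "grip": 0.2}, {"offset": [-0.32, 0.95, 0], "turn": [0, 0, 0], "grip": 0.2}, {"offset": [-0.32, 0.95, 0], "turn": [0, 0, 0], "grip": 0.2}, {"offset": [-0.32, 0.95, 0], "turn": [0, 0, 0], "grip": 0.2}, {"offset": [-0.32, 0.95, 0], "turn": [0, 0, 0], "grip": 0.2}, {"offset": [-0.32, 0.95, 0], "turn": [0, 0, 0], "grip": 0.2}, {"offset": [-0.32, 0.95, 0], "turn": [0, 0, 0], "grip": 0.2}, {"offset": [-0.32, 0.95, 0], "turn": [0, 0, 0], "grip": 0.2}, {"offset": [-0.32, 0.95, 0], "turn": [0, 0, 0], "grip": 0.2}, {"offset": [-0.32, 0.95, 0], "turn": [0, 0, 0], "grip": 0.2}, {"offset": [-0.32, 0.95, 0], "turn": [0, 0, 0], "grip": 0.2}]}}

```text
time: 30.65
tcp_pos: [0.5387, 0.0728, 0.1299]
orientation: [1.0, 0.03, 0.0, -0.0]
wrist_force: [0.4, -0.6, -0.9]
gripper_width: 0.443
gripper_force: 60.3
```

Request:
{"api": "step_arm", "payload": {"steps": [{"offset": [-0.05, 0.95, 0], "turn": [0, 0, 0], "grip": 0.2}, {"offset": [0, 0, 0], "turn": [0, 0, 0], "grip": 0.2}, {"offset": [0, 0, 0], "turn": [0, 0, 0], "grip": 0.2}]}}

```text
time: 31.02
tcp_pos: [0.5395, 0.0555, 0.1298]
orientation: [1.0, 0.03, 0.0, -0.0]
wrist_force: [-0.5, 0.5, -0.4]
gripper_width: 0.445
gripper_force: 60.3
```

Run:
```python
from h import *
st=readout.state(); print(st["tcp_pos"],st["gripper_width"])
x,y=fx(-.047,.068); plan([x,y,.0657],FY,label="pocket2")
s=snap("scene"); save(s,"pics/j.png",(230,130,340,220),7)
```

```text
[0.53953066 0.05547839 0.12984801] 0.44473595662224813
pocket2 turn [-0.0, -0.0, -0.0] shift [-0.32, 0.01, 3.21]
```

Request:
{"api": "step_arm", "payload": {"steps": [{"offset": [-0.28, 0, 0], "turn": [0, 0, 0], "grip": 0.2}, {"offset": [0, 0, 0.8], "turn": [0, 0, 0], "grip": 0.2}, {"offset": [0, 0, 0.8], "turn": [0, 0, 0], "grip": 0.2}, {"offset": [0, 0, 0.6], "turn": [0, 0, 0], "grip": 0.2}, {"offset": [0, 0, 0.3], "turn": [0, 0, 0], "grip": 0.2}, {"offset": [0, 0, 0.2], "turn": [0, 0, 0], "grip": 0.2}, {"offset": [0, 0, 0.2], "turn": [0, 0, 0], "grip": 0.2}, {"offset": [0, 0, 0.15], "turn": [0, 0, 0], "grip": 0.2}, {"offset": [0, 0, 0.1], "turn": [0, 0, 0], "grip": 0.2}, {"offset": [0, 0, 0.03], "turn": [0, 0, 0], "grip": 0.2}, {"offset": [0, 0, 0], "turn": [0, 0, 0], "grip": 0.2}, {"offset": [0, 0, 0], "turn": [0, 0, 0], "grip": 0.2}]}}

```text
time: 32.58
tcp_pos: [0.5336, 0.0548, 0.0663]
orientation: [1.0, 0.03, 0.0, 0.0]
wrist_force: [-0.4, -0.0, -0.9]
gripper_width: 0.443
gripper_force: 60.3
```

Request:
{"api": "step_arm", "payload": {"steps": [{"offset": [0, 0, 0.05], "turn": [0, 0, 0], "grip": 0.2}, {"offset": [0, 0, 0], "turn": [0, 0, 0], "grip": 0.46}, {"offset": [0, 0, 0], "turn": [0, 0, 0], "grip": 0.5}, {"offset": [0, 0, 0], "turn": [0, 0, 0], "grip": 0.54}, {"offset": [0, 0, 0], "turn": [0, 0, 0], "grip": 0.54}, {"offset": [0, 0, -0.5], "turn": [0, 0, 0], "grip": 0.55}, {"offset": [0, 0, -0.7], "turn": [0, 0, 0], "grip": 0.55}, {"offset": [0, 0, -1], "turn": [0, 0, 0], "grip": 0.55}, {"offset": [0, 0, -0.5], "turn": [0, 0, 0], "grip": 0.6}, {"offset": [0, 0, 0], "turn": [0, 0, 0], "grip": 0.6}, {"offset": [0, 0, 0], "turn": [0, 0, 0], "grip": 0.6}]}}

```text
time: 33.95
tcp_pos: [0.5334, 0.0548, 0.119]
orientation: [1.0, 0.03, -0.0, 0.0]
wrist_force: [0.4, -0.2, -0.0]
gripper_width: 0.601
gripper_force: 0.0
```

Run:
```python
from det import *
plates(snap("top"))
st=readout.state(); p=st["tcp_pos"]; print(p,st["gripper_width"])
a=plan([.4359,.2473,p[2]],np.radians(-15),label="pC"); plan([.4359,.2473,.003],np.radians(-15),*a,label="dn")
s=snap("scene"); save(s,"pics/k.png",(230,130,340,220),7)
```

```text
[ 0.4078 -0.1106] size 0.054 0.027 deg -2.9 fill 0.94
[0.4424 0.3616] size 0.054 0.035 deg -3.0 fill 0.93
[ 0.7306 -0.0311] size 0.05 0.043 deg -43.4 fill 0.75
[0.53329823 0.05471104 0.11880014] 0.5976907264819857
pC turn [0.0, 0.01, 2.68] shift [-7.2, -8.04, 0.0]
dn turn [0.0, 0.0, 0.0] shift [0.0, 0.0, 5.79]
```

Request:
{"api": "step_arm", "payload": {"steps": [{"offset": [0, 0, 0], "turn": [0, 0, 0.9], "grip": 0.6}, {"offset": [0, 0, 0], "turn": [0, 0, 0.9], "grip": 0.6}, {"offset": [0, 0, 0], "turn": [0, 0, 0.88], "grip": 0.6}, {"offset": [-0.8, -0.89, 0], "turn": [0, 0, 0], "grip": 0.6}, {"offset": [-0.8, -0.89, 0], "turn": [0, 0, 0], "grip": 0.6}, {"offset": [-0.8, -0.89, 0], "turn": [0, 0, 0], "grip": 0.6}, {"offset": [-0.8, -0.89, 0], "turn": [0, 0, 0], "grip": 0.6}, {"offset": [-0.8, -0.89, 0], "turn": [0, 0, 0], "grip": 0.6}, {"offset": [-0.8, -0.89, 0], "turn": [0, 0, 0], "grip": 0.6}, {"offset": [-0.8, -0.89, 0], "turn": [0, 0, 0], "grip": 0.6}, {"offset": [-0.8, -0.89, 0], "turn": [0, 0, 0], "grip": 0.6}, {"offset": [-0.8, -0.89, 0], "turn": [0, 0, 0], "grip": 0.6}]}}

```text
time: 35.55
tcp_pos: [0.4355, 0.2473, 0.1187]
orientation: [0.991, -0.131, -0.0, 0.0]
wrist_force: [1.6, 0.0, -0.1]
gripper_width: 0.604
gripper_force: 0.0
```

Request:
{"api": "step_arm", "payload": {"steps": [{"offset": [0, -0.03, 0], "turn": [0, 0, 0], "grip": 0.6}, {"offset": [0, 0, 0], "turn": [0, 0, 0], "grip": 0.6}, {"offset": [0, 0, 0], "turn": [0, 0, 0], "grip": 0.6}]}}

```text
time: 35.92
tcp_pos: [0.4366, 0.2464, 0.1192]
orientation: [0.991, -0.131, 0.0, 0.0]
wrist_force: [-0.6, -0.2, 0.3]
gripper_width: 0.599
gripper_force: 0.0
```

Run:
```python
from det import *
st=readout.state(); p=st["tcp_pos"]; print(p)
plan([.4359,.2473,.003],np.radians(-15),label="dn")
s=snap("scene"); save(s,"pics/l.png",(240,120,360,210),6)
# plate C location in the scene picture: white blob near its projection
hsv=cv2.cvtColor(s["frame"],cv2.COLOR_RGB2HSV); m=((hsv[...,1]<110)&(hsv[...,2]>165)).astype(np.uint8)
n,_,stt,c=cv2.connectedComponentsWithStats(m)
for q in((.4359,.2473),(.4425,.3614)):
    u=proj(s,[*q,.01]); i=1+np.argmin(np.linalg.norm(c[1:]-u,axis=1)); print(u,c[i],stt[i,4],atz(s,*c[i],.01))
```

```text
[0.43657233 0.24639194 0.11915743]
dn turn [0.0, -0.0, -0.01] shift [-0.04, -0.04, 5.81]
[309.93132432 165.57656589] [309.68292683 165.53658537] 82 [0.4352263  0.24655271 0.01      ]
[333.91465617 158.54824706] [333.70422535 158.64788732] 71 [0.44264923 0.36022005 0.01      ]
```

Plate C is still where it was measured, so I'm descending and gripping it.

Request:
{"api": "step_arm", "payload": {"steps": [{"offset": [-0.04, -0.02, 1], "turn": [0, 0, 0], "grip": 0.6}, {"offset": [0, 0, 1], "turn": [0, 0, 0], "grip": 0.6}, {"offset": [0, 0, 1], "turn": [0, 0, 0], "grip": 0.6}, {"offset": [0, 0, 1], "turn": [0, 0, 0], "grip": 0.6}, {"offset": [0, 0, 1], "turn": [0, 0, 0], "grip": 0.6}, {"offset": [0, 0, 0.5], "turn": [0, 0, 0], "grip": 0.6}, {"offset": [0, 0, 0.31], "turn": [0, 0, 0], "grip": 0.6}, {"offset": [0, 0, 0], "turn": [0, 0, 0], "grip": 0.3}, {"offset": [0, 0, 0], "turn": [0, 0, 0], "grip": 0.2}, {"offset": [0, 0, 0], "turn": [0, 0, 0], "grip": 0.2}, {"offset": [0, 0, 0], "turn": [0, 0, 0], "grip": 0.2}]}}

```text
time: 37.35
tcp_pos: [0.4356, 0.2481, 0.0033]
orientation: [0.991, -0.131, 0.0, -0.0]
wrist_force: [0.2, 0.1, -0.6]
gripper_width: 0.442
gripper_force: 60.1
```

Run:
```python
from h import *
st=readout.state(); p=st["tcp_pos"]; print(p)
a=plan([p[0],p[1],.123],np.radians(-15),label="up")
x,y=fx(-.047,0)
a=plan([x,y,.123],FY,*a,label="pocket1"); plan([x,y,p[2]+.0625],FY,*a,label="dn")
```

```text
[0.43557    0.24808273 0.00329565]
up turn [-0.0, -0.0, -0.0] shift [0.0, 0.0, -5.99]
pocket1 turn [0.0, 0.0, -2.68] shift [4.3, 13.34, 0.0]
dn turn [0.0, 0.0, 0.0] shift [0.0, 0.0, 2.86]
```

Request:
{"api": "step_arm", "payload": {"steps": [{"offset": [0, 0, -1], "turn": [0, 0, 0], "grip": 0.2}, {"offset": [0, 0, -1], "turn": [0, 0, 0], "grip": 0.2}, {"offset": [0, 0, -1], "turn": [0, 0, 0], "grip": 0.2}, {"offset": [0, 0, -1], "turn": [0, 0, 0], "grip": 0.2}, {"offset": [0, 0, -1], "turn": [0, 0, 0], "grip": 0.2}, {"offset": [0, 0, -1], "turn": [0, 0, 0], "grip": 0.2}, {"offset": [0, 0, 0], "turn": [0, 0, -0.9], "grip": 0.2}, {"offset": [0, 0, 0], "turn": [0, 0, -0.9], "grip": 0.2}, {"offset": [0, 0, 0], "turn": [0, 0, -0.88], "grip": 0.2}]}}

```text
time: 38.48
tcp_pos: [0.4354, 0.248, 0.1233]
orientation: [0.999, 0.032, 0.0, -0.0]
wrist_force: [0.4, 0.9, -0.2]
gripper_width: 0.442
gripper_force: 60.4
```

Request:
{"api": "step_arm", "payload": {"steps": [{"offset": [0.31, 0.95, 0], "turn": [0, 0, 0], "grip": 0.2}, {"offset": [0.31, 0.95, 0], "turn": [0, 0, 0], "grip": 0.2}, {"offset": [0.31, 0.95, 0], "turn": [0, 0, 0], "grip": 0.2}, {"offset": [0.31, 0.95, 0], "turn": [0, 0, 0], "grip": 0.2}, {"offset": [0.31, 0.95, 0], "turn": [0, 0, 0], "grip": 0.2}, {"offset": [0.31, 0.95, 0], "turn": [0, 0, 0], "grip": 0.2}, {"offset": [0.31, 0.95, 0], "turn": [0, 0, 0], "grip": 0.2}, {"offset": [0.31, 0.95, 0], "turn": [0, 0, 0], "grip": 0.2}, {"offset": [0.31, 0.95, 0], "turn": [0, 0, 0], "grip": 0.2}, {"offset": [0.31, 0.95, 0], "turn": [0, 0, 0], "grip": 0.2}, {"offset": [0.31, 0.95, 0], "turn": [0, 0, 0], "grip": 0.2}, {"offset": [0.31, 0.95, 0], "turn": [0, 0, 0], "grip": 0.2}]}}

```text
time: 39.98
tcp_pos: [0.5234, 0.0242, 0.1231]
orientation: [1.0, 0.03, -0.0, 0.0]
wrist_force: [-0.1, -0.2, -1.0]
gripper_width: 0.442
gripper_force: 60.4
```

Request:
{"api": "step_arm", "payload": {"steps": [{"offset": [0.31, 0.95, 0], "turn": [0, 0, 0], "grip": 0.2}, {"offset": [0.27, 0.99, 0], "turn": [0, 0, 0], "grip": 0.2}, {"offset": [0, 0, 0], "turn": [0, 0, 0], "grip": 0.2}, {"offset": [0, 0, 0], "turn": [0, 0, 0], "grip": 0.2}, {"offset": [0, 0, 0], "turn": [0, 0, 0], "grip": 0.2}]}}

```text
time: 40.6
tcp_pos: [0.5369, -0.0122, 0.123]
orientation: [1.0, 0.03, -0.0, -0.0]
wrist_force: [-0.7, -0.1, -0.2]
gripper_width: 0.439
gripper_force: 60.4
```

Run:
```python
from h import *
st=readout.state(); print(st["tcp_pos"],st["gripper_width"])
x,y=fx(-.047,0); plan([x,y,.0658],FY,label="pocket1")
```

```text
[ 0.53692767 -0.01223065  0.12304725] 0.43919957922253194
pocket1 turn [-0.0, 0.0, 0.01] shift [0.02, 0.04, 2.86]
```

Request:
{"api": "step_arm", "payload": {"steps": [{"offset": [0.02, 0.03, 0.8], "turn": [0, 0, 0], "grip": 0.2}, {"offset": [0, 0, 0.6], "turn": [0, 0, 0], "grip": 0.2}, {"offset": [0, 0, 0.5], "turn": [0, 0, 0], "grip": 0.2}, {"offset": [0, 0, 0.3], "turn": [0, 0, 0], "grip": 0.2}, {"offset": [0, 0, 0.2], "turn": [0, 0, 0], "grip": 0.2}, {"offset": [0, 0, 0.2], "turn": [0, 0, 0], "grip": 0.2}, {"offset": [0, 0, 0.15], "turn": [0, 0, 0], "grip": 0.2}, {"offset": [0, 0, 0.08], "turn": [0, 0, 0], "grip": 0.2}, {"offset": [0, 0, 0], "turn": [0, 0, 0], "grip": 0.2}, {"offset": [0, 0, 0], "turn": [0, 0, 0], "grip": 0.2}]}}

```text
time: 41.85
tcp_pos: [0.5378, -0.0138, 0.0666]
orientation: [1.0, 0.03, 0.0, 0.0]
wrist_force: [-0.5, -0.4, -1.1]
gripper_width: 0.443
gripper_force: 60.4
```

Request:
{"api": "step_arm", "payload": {"steps": [{"offset": [0, 0, 0], "turn": [0, 0, 0], "grip": 0.46}, {"offset": [0, 0, 0], "turn": [0, 0, 0], "grip": 0.5}, {"offset": [0, 0, 0], "turn": [0, 0, 0], "grip": 0.54}, {"offset": [0, 0, 0], "turn": [0, 0, 0], "grip": 0.54}, {"offset": [0, 0, -0.5], "turn": [0, 0, 0], "grip": 0.55}, {"offset": [0, 0, -0.7], "turn": [0, 0, 0], "grip": 0.55}, {"offset": [0, 0, -1], "turn": [0, 0, 0], "grip": 0.55}, {"offset": [0, 0, -0.5], "turn": [0, 0, 0], "grip": 0.6}, {"offset": [0, 0, 0], "turn": [0, 0, 0], "grip": 0.6}, {"offset": [0, 0, 0], "turn": [0, 0, 0], "grip": 0.6}]}}

```text
time: 43.1
tcp_pos: [0.5375, -0.0138, 0.1202]
orientation: [1.0, 0.03, -0.0, 0.0]
wrist_force: [0.9, 0.8, -0.3]
gripper_width: 0.598
gripper_force: 0.0
```

Run:
```python
from det import *
plates(snap("top"))
st=readout.state(); p=st["tcp_pos"]; print(p,st["gripper_width"])
a=plan([.4424,.3614,p[2]],np.radians(-3),label="pB"); plan([.4424,.3614,.003],np.radians(-3),*a,label="dn")
```

```text
[0.4384 0.1013] size 0.074 0.032 deg -77.4 fill 0.65
[0.4423 0.3616] size 0.055 0.035 deg -3.0 fill 0.93
[0.5722 0.2266] size 0.02 0.02 deg 2.6 fill 0.84
[ 0.53738633 -0.01380708  0.12001873] 0.5999896734717717
pB turn [0.0, 0.01, 0.93] shift [-5.72, -18.49, 0.0]
dn turn [0.0, 0.0, 0.0] shift [0.0, 0.0, 5.85]
```

Request:
{"api": "step_arm", "payload": {"steps": [{"offset": [0, 0, 0], "turn": [0, 0, 0.93], "grip": 0.6}, {"offset": [-0.29, -0.93, 0], "turn": [0, 0, 0], "grip": 0.6}, {"offset": [-0.29, -0.93, 0], "turn": [0, 0, 0], "grip": 0.6}, {"offset": [-0.29, -0.93, 0], "turn": [0, 0, 0], "grip": 0.6}, {"offset": [-0.29, -0.93, 0], "turn": [0, 0, 0], "grip": 0.6}, {"offset": [-0.29, -0.93, 0], "turn": [0, 0, 0], "grip": 0.6}, {"offset": [-0.29, -0.93, 0], "turn": [0, 0, 0], "grip": 0.6}, {"offset": [-0.29, -0.93, 0], "turn": [0, 0, 0], "grip": 0.6}, {"offset": [-0.29, -0.93, 0], "turn": [0, 0, 0], "grip": 0.6}, {"offset": [-0.29, -0.93, 0], "turn": [0, 0, 0], "grip": 0.6}, {"offset": [-0.29, -0.93, 0], "turn": [0, 0, 0], "grip": 0.6}, {"offset": [-0.29, -0.93, 0], "turn": [0, 0, 0], "grip": 0.6}]}}

```text
time: 44.65
tcp_pos: [0.4841, 0.1943, 0.1198]
orientation: [1.0, -0.026, -0.001, 0.0]
wrist_force: [0.2, 0.4, -0.6]
gripper_width: 0.597
gripper_force: 0.0
```

Request:
{"api": "step_arm", "payload": {"steps": [{"offset": [-0.29, -0.93, 0], "turn": [0, 0, 0], "grip": 0.6}, {"offset": [-0.29, -0.93, 0], "turn": [0, 0, 0], "grip": 0.6}, {"offset": [-0.29, -0.93, 0], "turn": [0, 0, 0], "grip": 0.6}, {"offset": [-0.29, -0.93, 0], "turn": [0, 0, 0], "grip": 0.6}, {"offset": [-0.29, -0.93, 0], "turn": [0, 0, 0], "grip": 0.6}, {"offset": [-0.29, -0.93, 0], "turn": [0, 0, 0], "grip": 0.6}, {"offset": [-0.29, -0.93, 0], "turn": [0, 0, 0], "grip": 0.6}, {"offset": [-0.29, -0.93, 0], "turn": [0, 0, 0], "grip": 0.6}, {"offset": [-0.29, -0.83, 0], "turn": [0, 0, 0], "grip": 0.6}, {"offset": [0, 0, 0], "turn": [0, 0, 0], "grip": 0.6}, {"offset": [0, 0, 0], "turn": [0, 0, 0], "grip": 0.6}]}}

```text
time: 46.02
tcp_pos: [0.4412, 0.3611, 0.1204]
orientation: [1.0, -0.026, 0.0, 0.0]
wrist_force: [-0.7, -0.2, -1.2]
gripper_width: 0.603
gripper_force: 0.0
```

Run:
```python
from det import *
plan([.4424,.3614,.003],np.radians(-3),label="dn")
s=snap("scene"); save(s,"pics/m.png",(220,140,340,230),6)
hsv=cv2.cvtColor(s["frame"],cv2.COLOR_RGB2HSV); m=((hsv[...,1]<110)&(hsv[...,2]>165)).astype(np.uint8)
n,_,stt,c=cv2.connectedComponentsWithStats(m)
for q in((.4424,.3614),):
    u=proj(s,[*q,.01]); i=1+np.argmin(np.linalg.norm(c[1:]-u,axis=1)); print(u,c[i],stt[i,4],atz(s,*c[i],.01))
```

```text
dn turn [0.01, -0.0, 0.0] shift [0.06, -0.02, 5.87]
[333.90011029 158.53505591] [333.82191781 158.63013699] 73 [0.44277437 0.36072567 0.01      ]
```

Request:
{"api": "step_arm", "payload": {"steps": [{"offset": [0.06, -0.02, 1], "turn": [0, 0, 0], "grip": 0.6}, {"offset": [0, 0, 1], "turn": [0, 0, 0], "grip": 0.6}, {"offset": [0, 0, 1], "turn": [0, 0, 0], "grip": 0.6}, {"offset": [0, 0, 1], "turn": [0, 0, 0], "grip": 0.6}, {"offset": [0, 0, 1], "turn": [0, 0, 0], "grip": 0.6}, {"offset": [0, 0, 0.5], "turn": [0, 0, 0], "grip": 0.6}, {"offset": [0, 0, 0.36], "turn": [0, 0, 0], "grip": 0.6}, {"offset": [0, 0, 0], "turn": [0, 0, 0], "grip": 0.3}, {"offset": [0, 0, 0], "turn": [0, 0, 0], "grip": 0.2}, {"offset": [0, 0, 0], "turn": [0, 0, 0], "grip": 0.2}, {"offset": [0, 0, 0], "turn": [0, 0, 0], "grip": 0.2}]}}

```text
time: 47.45
tcp_pos: [0.4423, 0.3622, 0.0035]
orientation: [1.0, -0.026, 0.0, -0.0]
wrist_force: [-0.5, -0.3, -0.5]
gripper_width: 0.444
gripper_force: 60.1
```

Run:
```python
from h import *
st=readout.state(); p=st["tcp_pos"]; print(p)
a=plan([p[0],p[1],.143],np.radians(-3),label="up")
x,y=fx(-.047,-.068)
a=plan([x,y,.143],FY,*a,label="pocket0"); plan([x,y,p[2]+.0625],FY,*a,label="dn")
```

```text
[0.44231822 0.36218439 0.00350367]
up turn [-0.0, -0.0, 0.0] shift [0.0, 0.0, -6.97]
pocket0 turn [0.0, 0.0, -0.94] shift [3.62, 22.41, 0.0]
dn turn [0.0, 0.0, 0.0] shift [0.0, 0.0, 3.85]
```

Request:
{"api": "step_arm", "payload": {"steps": [{"offset": [0, 0, -1], "turn": [0, 0, 0], "grip": 0.2}, {"offset": [0, 0, -1], "turn": [0, 0, 0], "grip": 0.2}, {"offset": [0, 0, -1], "turn": [0, 0, 0], "grip": 0.2}, {"offset": [0, 0, -1], "turn": [0, 0, 0], "grip": 0.2}, {"offset": [0, 0, -1], "turn": [0, 0, 0], "grip": 0.2}, {"offset": [0, 0, -1], "turn": [0, 0, 0], "grip": 0.2}, {"offset": [0, 0, -1], "turn": [0, 0, 0], "grip": 0.2}, {"offset": [0, 0, 0], "turn": [0, 0, -0.94], "grip": 0.2}, {"offset": [0.16, 0.97, 0], "turn": [0, 0, 0], "grip": 0.2}, {"offset": [0.16, 0.97, 0], "turn": [0, 0, 0], "grip": 0.2}, {"offset": [0.16, 0.97, 0], "turn": [0, 0, 0], "grip": 0.2}, {"offset": [0.16, 0.97, 0], "turn": [0, 0, 0], "grip": 0.2}]}}

```text
time: 48.95
tcp_pos: [0.4601, 0.2834, 0.1431]
orientation: [1.0, 0.03, -0.0, 0.0]
wrist_force: [-0.1, -0.4, 0.3]
gripper_width: 0.446
gripper_force: 60.4
```

Request:
{"api": "step_arm", "payload": {"steps": [{"offset": [0.16, 0.97, 0], "turn": [0, 0, 0], "grip": 0.2}, {"offset": [0.16, 0.97, 0], "turn": [0, 0, 0], "grip": 0.2}, {"offset": [0.16, 0.97, 0], "turn": [0, 0, 0], "grip": 0.2}, {"offset": [0.16, 0.97, 0], "turn": [0, 0, 0], "grip": 0.2}, {"offset": [0.16, 0.97, 0], "turn": [0, 0, 0], "grip": 0.2}, {"offset": [0.16, 0.97, 0], "turn": [0, 0, 0], "grip": 0.2}, {"offset": [0.16, 0.97, 0], "turn": [0, 0, 0], "grip": 0.2}, {"offset": [0.16, 0.97, 0], "turn": [0, 0, 0], "grip": 0.2}, {"offset": [0.16, 0.97, 0], "turn": [0, 0, 0], "grip": 0.2}, {"offset": [0.16, 0.97, 0], "turn": [0, 0, 0], "grip": 0.2}, {"offset": [0.16, 0.97, 0], "turn": [0, 0, 0], "grip": 0.2}, {"offset": [0.16, 0.97, 0], "turn": [0, 0, 0], "grip": 0.2}]}}

```text
time: 50.45
tcp_pos: [0.5123, 0.054, 0.1433]
orientation: [1.0, 0.03, 0.0, 0.0]
wrist_force: [-0.2, 0.3, -1.3]
gripper_width: 0.442
gripper_force: 60.4
```

Request:
{"api": "step_arm", "payload": {"steps": [{"offset": [0.16, 0.97, 0], "turn": [0, 0, 0], "grip": 0.2}, {"offset": [0.16, 0.97, 0], "turn": [0, 0, 0], "grip": 0.2}, {"offset": [0.16, 0.97, 0], "turn": [0, 0, 0], "grip": 0.2}, {"offset": [0.16, 0.97, 0], "turn": [0, 0, 0], "grip": 0.2}, {"offset": [0.16, 0.97, 0], "turn": [0, 0, 0], "grip": 0.2}, {"offset": [0.16, 0.97, 0], "turn": [0, 0, 0], "grip": 0.2}, {"offset": [0, 0.97, 0], "turn": [0, 0, 0], "grip": 0.2}, {"offset": [0, 0, 0], "turn": [0, 0, 0], "grip": 0.2}, {"offset": [0, 0, 0], "turn": [0, 0, 0], "grip": 0.2}, {"offset": [0, 0, 0], "turn": [0, 0, 0], "grip": 0.2}]}}

```text
time: 51.7
tcp_pos: [0.5396, -0.0782, 0.1432]
orientation: [1.0, 0.031, -0.0, -0.0]
wrist_force: [-1.0, 0.7, -0.9]
gripper_width: 0.444
gripper_force: 60.4
```

Run:
```python
from h import *
st=readout.state(); print(st["tcp_pos"],st["gripper_width"])
x,y=fx(-.047,-.068); plan([x,y,.066],FY,label="pocket0")
```

```text
[ 0.53961127 -0.07816509  0.14324042] 0.4437885830535033
pocket0 turn [-0.0, 0.0, 0.02] shift [0.08, 0.14, 3.86]
```

Request:
{"api": "step_arm", "payload": {"steps": [{"offset": [0.08, 0.14, 0.9], "turn": [0, 0, 0], "grip": 0.2}, {"offset": [0, 0, 0.9], "turn": [0, 0, 0], "grip": 0.2}, {"offset": [0, 0, 0.7], "turn": [0, 0, 0], "grip": 0.2}, {"offset": [0, 0, 0.4], "turn": [0, 0, 0], "grip": 0.2}, {"offset": [0, 0, 0.3], "turn": [0, 0, 0], "grip": 0.2}, {"offset": [0, 0, 0.2], "turn": [0, 0, 0], "grip": 0.2}, {"offset": [0, 0, 0.2], "turn": [0, 0, 0], "grip": 0.2}, {"offset": [0, 0, 0.15], "turn": [0, 0, 0], "grip": 0.2}, {"offset": [0, 0, 0.08], "turn": [0, 0, 0], "grip": 0.2}, {"offset": [0, 0, 0], "turn": [0, 0, 0], "grip": 0.2}, {"offset": [0, 0, 0], "turn": [0, 0, 0], "grip": 0.2}]}}

```text
time: 53.08
tcp_pos: [0.5415, -0.0818, 0.0668]
orientation: [1.0, 0.03, 0.0, 0.0]
wrist_force: [0.4, 0.2, -0.3]
gripper_width: 0.445
gripper_force: 60.4
```

Request:
{"api": "step_arm", "payload": {"steps": [{"offset": [0, 0, 0], "turn": [0, 0, 0], "grip": 0.46}, {"offset": [0, 0, 0], "turn": [0, 0, 0], "grip": 0.5}, {"offset": [0, 0, 0], "turn": [0, 0, 0], "grip": 0.54}, {"offset": [0, 0, 0], "turn": [0, 0, 0], "grip": 0.54}, {"offset": [0, 0, -0.5], "turn": [0, 0, 0], "grip": 0.55}, {"offset": [0, 0, -0.7], "turn": [0, 0, 0], "grip": 0.55}, {"offset": [0, 0, -1], "turn": [0, 0, 0], "grip": 0.55}, {"offset": [0, 0, -1], "turn": [0, 0, 0], "grip": 0.5}, {"offset": [0, 0, -1], "turn": [0, 0, 0], "grip": 0.5}, {"offset": [0, 0, -1], "turn": [0, 0, 0], "grip": 0.5}, {"offset": [0, 0, 0], "turn": [0, 0, 0], "grip": 0.5}, {"offset": [0, 0, 0], "turn": [0, 0, 0], "grip": 0.5}]}}

```text
time: 54.58
tcp_pos: [0.5412, -0.0817, 0.1708]
orientation: [1.0, 0.03, 0.0, -0.0]
wrist_force: [-0.1, 0.9, -0.3]
gripper_width: 0.501
gripper_force: 0.0
```

Run:
```python
from h import *
s=snap("scene"); save(s,"pics/n.png",(210,150,320,240),7)
st=readout.state(); p=st["tcp_pos"]; print(p,st["joint_positions"].round(2))
for d in(FY+np.pi/2,FY-np.pi/2):
    x,y=fx(-.088,.139); a=plan([x,y,p[2]],d,label="rod"); plan([x,y,.048],d,*a,label="dn")
```

```text
[ 0.54109719 -0.08168816  0.17035038] [-0.04  0.47  0.12  2.07 -0.1   0.6  -1.36]
rod turn [-0.0, 0.0, -13.08] shift [10.39, -2.03, 0.0]
dn turn [0.0, 0.0, 0.0] shift [0.0, 0.0, 6.12]
rod turn [0.0, 0.0, 13.1] shift [-10.39, 2.03, 0.0]
dn turn [0.0, 0.0, 0.0] shift [0.0, 0.0, 6.12]
```

View pics/n.png

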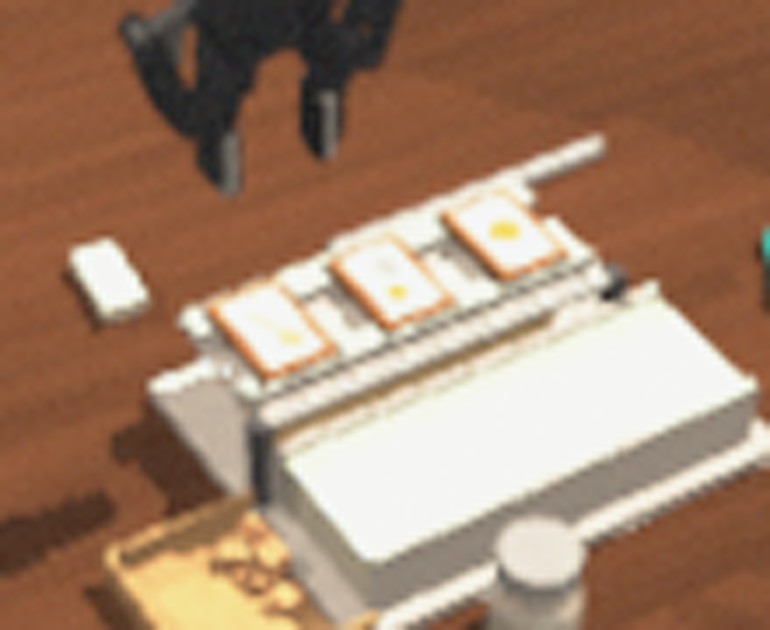

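Request:
{"api": "step_arm", "payload": {"steps": [{"offset": [0, 0, 0], "turn": [0, 0, -0.94], "grip": 0.5}, {"offset": [0, 0, 0], "turn": [0, 0, -0.94], "grip": 0.5}, {"offset": [0, 0, 0], "turn": [0, 0, -0.94], "grip": 0.5}, {"offset": [0, 0, 0], "turn": [0, 0, -0.94], "grip": 0.5}, {"offset": [0, 0, 0], "turn": [0, 0, -0.94], "grip": 0.5}, {"offset": [0, 0, 0], "turn": [0, 0, -0.94], "grip": 0.5}, {"offset": [0, 0, 0], "turn": [0, 0, -0.94], "grip": 0.5}, {"offset": [0, 0, 0], "turn": [0, 0, -0.94], "grip": 0.5}, {"offset": [0, 0, 0], "turn": [0, 0, -0.94], "grip": 0.5}, {"offset": [0, 0, 0], "turn": [0, 0, -0.94], "grip": 0.5}, {"offset": [0, 0, 0], "turn": [0, 0, -0.94], "grip": 0.5}, {"offset": [0, 0, 0], "turn": [0, 0, -0.94], "grip": 0.5}]}}

```text
time: 56.12
tcp_pos: [0.541, -0.0817, 0.1697]
orientation: [0.759, 0.651, -0.0, -0.001]
wrist_force: [-0.0, 0.4, -0.1]
gripper_width: 0.5
gripper_force: 0.0
```

Request:
{"api": "step_arm", "payload": {"steps": [{"offset": [0, 0, 0], "turn": [0, 0, -0.94], "grip": 0.5}, {"offset": [0, 0, 0], "turn": [0, 0, -0.86], "grip": 0.5}, {"offset": [0.95, -0.18, 0], "turn": [0, 0, 0], "grip": 0.5}, {"offset": [0.95, -0.18, 0], "turn": [0, 0, 0], "grip": 0.5}, {"offset": [0.95, -0.18, 0], "turn": [0, 0, 0], "grip": 0.5}, {"offset": [0.95, -0.18, 0], "turn": [0, 0, 0], "grip": 0.5}, {"offset": [0.95, -0.18, 0], "turn": [0, 0, 0], "grip": 0.5}, {"offset": [0.95, -0.18, 0], "turn": [0, 0, 0], "grip": 0.5}, {"offset": [0.95, -0.18, 0], "turn": [0, 0, 0], "grip": 0.5}, {"offset": [0.95, -0.18, 0], "turn": [0, 0, 0], "grip": 0.5}, {"offset": [0.95, -0.18, 0], "turn": [0, 0, 0], "grip": 0.5}, {"offset": [0.95, -0.18, 0], "turn": [0, 0, 0], "grip": 0.5}]}}

```text
time: 57.62
tcp_pos: [0.4938, 0.107, 0.1707]
orientation: [0.686, 0.728, 0.0, 0.0]
wrist_force: [-0.2, -0.6, 0.1]
gripper_width: 0.497
gripper_force: 0.0
```

Request:
{"api": "step_arm", "payload": {"steps": [{"offset": [0.9, -0.18, 0], "turn": [0, 0, 0], "grip": 0.5}, {"offset": [0, 0, 0], "turn": [0, 0, 0], "grip": 0.5}, {"offset": [0, 0, 0], "turn": [0, 0, 0], "grip": 0.5}, {"offset": [0, 0, 0], "turn": [0, 0, 0], "grip": 0.5}]}}

```text
time: 58.12
tcp_pos: [0.4897, 0.1227, 0.1706]
orientation: [0.686, 0.727, -0.0, 0.0]
wrist_force: [0.0, -0.1, 0.3]
gripper_width: 0.5
gripper_force: 0.0
```

Run:
```python
from h import *
st=readout.state(); p=st["tcp_pos"]; print(p,st["joint_positions"].round(2))
x,y=fx(-.088,.139); a=plan([x,y,.048],FY+np.pi/2,label="rod")
```

```text
[0.48967628 0.1226596  0.17059498] [-0.11  0.44 -0.33  2.14  0.25  0.59 -0.57]
rod turn [-0.0, 0.0, -0.01] shift [0.04, -0.08, 6.13]
```

Request:
{"api": "step_arm", "payload": {"steps": [{"offset": [0.04, -0.08, 1], "turn": [0, 0, 0], "grip": 0.5}, {"offset": [0, 0, 1], "turn": [0, 0, 0], "grip": 0.5}, {"offset": [0, 0, 1], "turn": [0, 0, 0], "grip": 0.5}, {"offset": [0, 0, 1], "turn": [0, 0, 0], "grip": 0.5}, {"offset": [0, 0, 1], "turn": [0, 0, 0], "grip": 0.5}, {"offset": [0, 0, 0.7], "turn": [0, 0, 0], "grip": 0.5}, {"offset": [0, 0, 0.43], "turn": [0, 0, 0], "grip": 0.5}, {"offset": [0, 0, 0], "turn": [0, 0, 0], "grip": 0.3}, {"offset": [0, 0, 0], "turn": [0, 0, 0], "grip": 0}, {"offset": [0, 0, 0], "turn": [0, 0, 0], "grip": 0}, {"offset": [0, 0, 0], "turn": [0, 0, 0], "grip": 0}]}}

```text
time: 59.5
tcp_pos: [0.4875, 0.1241, 0.0485]
orientation: [0.686, 0.728, -0.0, -0.0]
wrist_force: [-4.6, 0.8, 5.3]
gripper_width: 0.114
gripper_force: 58.7
```

Run:
```python
from h import *
st=readout.state(); p=st["tcp_pos"]; print(p,st["gripper_width"],st["wrist_force"])
x,y=fx(-.088,.139); plan([x,y,.048],FY+np.pi/2)
th=np.radians(list(range(0,75,6))+list(range(75,181,5))); print(len(th)-1)
Y=np.diff(-88*np.cos(th))/20; Z=-np.diff(88*np.sin(th))/20
print([(round(a,2),round(b,2)) for a,b in zip(Y,Z)])
```

```text
[0.48749892 0.12414795 0.04847032] 0.11395412004066438 [-4.59651637  0.81059765  5.2830029 ]
 turn [-0.0, 0.0, -0.0] shift [-0.04, 0.02, 0.02]
34
[(np.float64(0.02), np.float64(-0.46)), (np.float64(0.07), np.float64(-0.45)), (np.float64(0.12), np.float64(-0.44)), (np.float64(0.17), np.float64(-0.43)), (np.float64(0.21), np.float64(-0.41)), (np.float64(0.25), np.float64(-0.39)), (np.float64(0.29), np.float64(-0.36)), (np.float64(0.33), np.float64(-0.33)), (np.float64(0.36), np.float64(-0.29)), (np.float64(0.39), np.float64(-0.25)), (np.float64(0.41), np.float64(-0.21)), (np.float64(0.43), np.float64(-0.17)), (np.float64(0.22), np.float64(-0.07)), (np.float64(0.37), np.float64(-0.08)), (np.float64(0.38), np.float64(-0.05)), (np.float64(0.38), np.float64(-0.02)), (np.float64(0.38), np.float64(0.02)), (np.float64(0.38), np.float64(0.05)), (np.float64(0.37), np.float64(0.08)), (np.float64(0.37), np.float64(0.12)), (np.float64(0.35), np.float64(0.15)), (np.float64(0.34), np.float64(0.18)), (np.float64(0.32), np.float64(0.21)), (np.float64(0.3), np.float64(0.23)), (np.float64(0.28), np.float64(0.26)), (np.float64(0.26), np.float64(0.28)), (np.float64(0.23), np.float64(0.3)), (np.float64(0.21), np.float64(0.32)), (np.float64(0.18), np.float64(0.34)), (np.float64(0.15), np.float64(0.35)), (np.float64(0.12), np.float64(0.37)), (np.float64(0.08), np.float64(0.37)), (np.float64(0.05), np.float64(0.38)), (np.float64(0.02), np.float64(0.38))]
```

First I lift to 72° and check the force.

Request:
{"api": "step_arm", "payload": {"steps": [{"offset": [0, 0.02, -0.46], "turn": [0, 0, 0], "grip": 0}, {"offset": [0, 0.07, -0.45], "turn": [0, 0, 0], "grip": 0}, {"offset": [0, 0.12, -0.44], "turn": [0, 0, 0], "grip": 0}, {"offset": [0, 0.17, -0.43], "turn": [0, 0, 0], "grip": 0}]}}

```text
time: 60.0
tcp_pos: [0.4941, 0.1246, 0.0841]
orientation: [0.686, 0.728, -0.001, -0.001]
wrist_force: [-7.9, 2.8, -3.1]
gripper_width: 0.11
gripper_force: 58.4
```

Run:
```python
from h import *
st=readout.state(); p=st["tcp_pos"]; print(p,st["gripper_width"],st["wrist_force"],st["torque"])
```

```text
[0.49411632 0.12457085 0.08411916] 0.1100346170378668 [-7.94513294  2.80953848 -3.06460848] [ 0.33780172  1.79610853 -0.05341612]
```

Request:
{"api": "step_arm", "payload": {"steps": [{"offset": [0, 0.21, -0.41], "turn": [0, 0, 0], "grip": 0}, {"offset": [0, 0.25, -0.39], "turn": [0, 0, 0], "grip": 0}, {"offset": [0, 0.29, -0.36], "turn": [0, 0, 0], "grip": 0}, {"offset": [0, 0.33, -0.33], "turn": [0, 0, 0], "grip": 0}, {"offset": [0, 0.36, -0.29], "turn": [0, 0, 0], "grip": 0}, {"offset": [0, 0.39, -0.25], "turn": [0, 0, 0], "grip": 0}, {"offset": [0, 0.41, -0.21], "turn": [0, 0, 0], "grip": 0}, {"offset": [0, 0.43, -0.17], "turn": [0, 0, 0], "grip": 0}, {"offset": [0, 0.22, -0.07], "turn": [0, 0, 0], "grip": 0}, {"offset": [0, 0.37, -0.08], "turn": [0, 0, 0], "grip": 0}, {"offset": [0, 0.38, -0.05], "turn": [0, 0, 0], "grip": 0}]}}

```text
time: 61.38
tcp_pos: [0.5685, 0.1295, 0.1382]
orientation: [0.686, 0.728, 0.001, 0.0]
wrist_force: [-5.2, 0.9, 7.0]
gripper_width: 0.113
gripper_force: 62.1
```

Run:
```python
from h import *
st=readout.state(); p=st["tcp_pos"]; print(p,st["gripper_width"],st["wrist_force"],st["torque"])
x,y=fx(-.088*np.cos(np.radians(85)),.139); plan([x,y,.0485+.088*np.sin(np.radians(85))],FY+np.pi/2,label="err vs 85deg")
```

```text
[0.56851976 0.1294815  0.13824821] 0.11284105123201048 [-5.21791968  0.94612417  7.01714903] [ 0.28445315  1.17726514 -0.08902625]
err vs 85deg turn [0.02, -0.0, -0.0] shift [-0.07, -0.02, 0.1]
```

Request:
{"api": "step_arm", "payload": {"steps": [{"offset": [0, 0.19, -0.01], "turn": [0, 0, 0], "grip": 0}, {"offset": [0, 0.19, -0.01], "turn": [0, 0, 0], "grip": 0}, {"offset": [0, 0.19, 0.01], "turn": [0, 0, 0], "grip": 0}, {"offset": [0, 0.19, 0.01], "turn": [0, 0, 0], "grip": 0}, {"offset": [0, 0.19, 0.02], "turn": [0, 0, 0], "grip": 0}, {"offset": [0, 0.19, 0.03], "turn": [0, 0, 0], "grip": 0}, {"offset": [0, 0.19, 0.04], "turn": [0, 0, 0], "grip": 0}, {"offset": [0, 0.18, 0.04], "turn": [0, 0, 0], "grip": 0}, {"offset": [0, 0.19, 0.06], "turn": [0, 0, 0], "grip": 0}, {"offset": [0, 0.18, 0.06], "turn": [0, 0, 0], "grip": 0}, {"offset": [0, 0, 0], "turn": [0, 0, 0], "grip": 0}, {"offset": [0, 0, 0], "turn": [0, 0, 0], "grip": 0}]}}

```text
time: 62.88
tcp_pos: [0.606, 0.1314, 0.131]
orientation: [0.686, 0.728, 0.0, 0.0]
wrist_force: [-3.0, 2.2, 3.6]
gripper_width: 0.112
gripper_force: 64.8
```

Run:
```python
from h import *
st=readout.state(); p=st["tcp_pos"]; print(p,st["gripper_width"],st["wrist_force"],st["torque"])
x,y=fx(-.088*np.cos(np.radians(110)),.139); plan([x,y,.0485+.088*np.sin(np.radians(110))],FY+np.pi/2,label="err vs 110deg")
s=snap("scene"); save(s,"pics/p.png",(230,130,340,230),7)
```

```text
[0.60597309 0.13142875 0.13097507] 0.11150546299091152 [-2.96717746  2.18796506  3.58306048] [0.44421411 1.07043389 0.20448733]
err vs 110deg turn [0.0, -0.0, -0.0] shift [-0.05, -0.01, -0.01]
```

Request:
{"api": "step_arm", "payload": {"steps": [{"offset": [0, 0.35, 0.15], "turn": [0, 0, 0], "grip": 0}, {"offset": [0, 0.34, 0.18], "turn": [0, 0, 0], "grip": 0}, {"offset": [0, 0.32, 0.21], "turn": [0, 0, 0], "grip": 0}, {"offset": [0, 0.3, 0.23], "turn": [0, 0, 0], "grip": 0}, {"offset": [0, 0.28, 0.26], "turn": [0, 0, 0], "grip": 0}, {"offset": [0, 0.26, 0.28], "turn": [0, 0, 0], "grip": 0}, {"offset": [0, 0.23, 0.3], "turn": [0, 0, 0], "grip": 0}, {"offset": [0, 0.21, 0.32], "turn": [0, 0, 0], "grip": 0}, {"offset": [0, 0, 0], "turn": [0, 0, 0], "grip": 0}, {"offset": [0, 0, 0], "turn": [0, 0, 0], "grip": 0}]}}

```text
time: 64.18
tcp_pos: [0.6515, 0.1346, 0.0921]
orientation: [0.686, 0.728, 0.0, -0.0]
wrist_force: [-1.8, 5.2, -1.6]
gripper_width: 0.11
gripper_force: 64.7
```

Run:
```python
from h import *
st=readout.state(); p=st["tcp_pos"]; print(p,st["gripper_width"],st["wrist_force"],st["torque"])
x,y=fx(-.088*np.cos(np.radians(150)),.139); plan([x,y,.0485+.088*np.sin(np.radians(150))],FY+np.pi/2,label="err vs 150deg")
```

```text
[0.6515042  0.13456082 0.09207201] 0.10964635239780182 [-1.83527704  5.22283554 -1.56846648] [ 0.99764816  0.5484329  -0.0938621 ]
err vs 150deg turn [0.0, -0.01, -0.0] shift [-0.07, 0.02, -0.02]
```

Request:
{"api": "step_arm", "payload": {"steps": [{"offset": [0, 0.18, 0.34], "turn": [0, 0, 0], "grip": 0}, {"offset": [0, 0.15, 0.35], "turn": [0, 0, 0], "grip": 0}, {"offset": [0, 0.12, 0.37], "turn": [0, 0, 0], "grip": 0}, {"offset": [0, 0.08, 0.37], "turn": [0, 0, 0], "grip": 0}, {"offset": [0, 0.05, 0.38], "turn": [0, 0, 0], "grip": 0}, {"offset": [0, 0.02, 0.3], "turn": [0, 0, 0], "grip": 0}, {"offset": [0, 0, 0.04], "turn": [0, 0, 0], "grip": 0}, {"offset": [0, 0, 0], "turn": [0, 0, 0], "grip": 0}, {"offset": [0, 0, 0], "turn": [0, 0, 0], "grip": 0}, {"offset": [0, 0, 0], "turn": [0, 0, 0], "grip": 0}]}}

```text
time: 65.42
tcp_pos: [0.6631, 0.1352, 0.049]
orientation: [0.686, 0.728, 0.0, -0.0]
wrist_force: [-3.1, 5.4, -3.0]
gripper_width: 0.111
gripper_force: 69.8
```

Run:
```python
from h import *
st=readout.state(); p=st["tcp_pos"]; print(p,st["gripper_width"],st["wrist_force"],st["torque"])
x,y=fx(.088,.139); plan([x,y,.0485],FY+np.pi/2,label="err vs 180deg")
```

```text
[0.66313743 0.13524987 0.04903749] 0.11136206468136088 [-3.07795244  5.40564507 -3.04912551] [ 1.02318967  0.47180175 -0.06170455]
err vs 180deg turn [-0.0, -0.01, 0.0] shift [-0.07, 0.02, 0.03]
```

Request:
{"api": "step_arm", "payload": {"steps": [{"offset": [0, -0.02, -0.34], "turn": [0, 0, 0], "grip": 0}, {"offset": [0, -0.05, -0.38], "turn": [0, 0, 0], "grip": 0}, {"offset": [0, -0.08, -0.37], "turn": [0, 0, 0], "grip": 0}, {"offset": [0, -0.12, -0.37], "turn": [0, 0, 0], "grip": 0}, {"offset": [0, -0.15, -0.35], "turn": [0, 0, 0], "grip": 0}, {"offset": [0, -0.18, -0.34], "turn": [0, 0, 0], "grip": 0}, {"offset": [0, -0.21, -0.32], "turn": [0, 0, 0], "grip": 0}, {"offset": [0, -0.23, -0.3], "turn": [0, 0, 0], "grip": 0}, {"offset": [0, -0.26, -0.28], "turn": [0, 0, 0], "grip": 0}, {"offset": [0, -0.28, -0.26], "turn": [0, 0, 0], "grip": 0}, {"offset": [0, -0.3, -0.23], "turn": [0, 0, 0], "grip": 0}, {"offset": [0, -0.32, -0.21], "turn": [0, 0, 0], "grip": 0}]}}

```text
time: 66.92
tcp_pos: [0.6217, 0.1325, 0.1254]
orientation: [0.686, 0.728, 0.002, 0.001]
wrist_force: [3.7, 4.7, -6.0]
gripper_width: 0.112
gripper_force: 60.9
```

Request:
{"api": "step_arm", "payload": {"steps": [{"offset": [0, -0.34, -0.18], "turn": [0, 0, 0], "grip": 0}, {"offset": [0, -0.35, -0.15], "turn": [0, 0, 0], "grip": 0}, {"offset": [0, -0.37, -0.12], "turn": [0, 0, 0], "grip": 0}, {"offset": [0, -0.37, -0.08], "turn": [0, 0, 0], "grip": 0}, {"offset": [0, 0, 0], "turn": [0, 0, 0], "grip": 0}, {"offset": [0, 0, 0], "turn": [0, 0, 0], "grip": 0}]}}

```text
time: 67.68
tcp_pos: [0.5951, 0.131, 0.138]
orientation: [0.686, 0.728, 0.004, 0.003]
wrist_force: [4.2, 3.1, 12.2]
gripper_width: 0.111
gripper_force: 60.1
```

Run:
```python
from h import *
st=readout.state(); p=st["tcp_pos"]; print(p,st["gripper_width"],st["wrist_force"],st["torque"])
t=np.radians(100);x,y=fx(-.088*np.cos(t),.139); plan([x,y,.0485+.088*np.sin(t)],FY+np.pi/2,label="err vs 100deg")
s=snap("scene"); hsv=cv2.cvtColor(s["frame"],cv2.COLOR_RGB2HSV)
for q in (.068,0,-.068): # colours at expected plate backs, and bed between
    for yy in (q,q-.034): u=proj(s,[*fx(.055,yy),.056]).round().astype(int); print(round(yy,3),u,s["frame"][u[1],u[0]],hsv[u[1],u[0]])
```

```text
[0.59513042 0.13102394 0.13799289] 0.11053772676985299 [ 4.17984923  3.07613518 12.17218536] [ 0.6040527  -0.93366421  0.0173171 ]
err vs 100deg turn [0.08, -0.01, -0.01] shift [-0.07, -0.2, 0.14]
0.068 [298 203] [211 135  83] [ 12 155 211]
0.034 [290 207] [184 170 145] [ 19  54 184]
0 [282 210] [114  75  47] [ 13 150 114]
-0.034 [273 214] [183 168 142] [ 19  57 183]
-0.068 [264 218] [138  90  56] [ 12 152 138]
-0.102 [255 222] [181 168 141] [ 20  56 181]
```

Request:
{"api": "step_arm", "payload": {"steps": [{"offset": [0, -0.4, -0.03], "turn": [0, 0, 0], "grip": 0}, {"offset": [0, -0.4, 0], "turn": [0, 0, 0], "grip": 0}, {"offset": [0, -0.4, 0.04], "turn": [0, 0, 0], "grip": 0}, {"offset": [0, -0.38, 0.07], "turn": [0, 0, 0], "grip": 0}, {"offset": [0, 0, 0], "turn": [0, 0, 0], "grip": 0}]}}

```text
time: 68.35
tcp_pos: [0.5626, 0.129, 0.137]
orientation: [0.686, 0.728, 0.004, 0.003]
wrist_force: [-2.3, 1.3, 25.1]
gripper_width: 0.111
gripper_force: 64.5
```

Run:
```python
from h import *
st=readout.state(); p=st["tcp_pos"]; print(p,st["gripper_width"],st["wrist_force"],st["torque"])
c,s_=np.cos(FY),np.sin(FY); d=p[:2]-FX; print("fixture",c*d[0]+s_*d[1],-s_*d[0]+c*d[1], "ang",np.degrees(np.arccos(-(c*d[0]+s_*d[1])/.088)))
th=np.radians(np.arange(80,-1,-5)); print([(round(float(a),2),round(float(b),2)) for a,b in zip(np.diff(-4.4*np.cos(th)),-np.diff(4.4*np.sin(th)))])
t=np.radians(80);x,y=fx(-.088*np.cos(t),.139); plan([x,y,.0485+.088*np.sin(t)],FY+np.pi/2,label="err vs 80deg")
```

```text
[0.56261767 0.12899582 0.13703597] 0.11097328342739078 [-2.34801209  1.25421486 25.13409651] [0.36312525 0.23287333 0.00078055]
fixture -0.013210778110945287 0.14023819004803986 ang 81.36597556693314
[(-0.37, 0.08), (-0.37, 0.12), (-0.35, 0.15), (-0.34, 0.18), (-0.32, 0.21), (-0.3, 0.23), (-0.28, 0.26), (-0.26, 0.28), (-0.23, 0.3), (-0.21, 0.32), (-0.18, 0.34), (-0.15, 0.35), (-0.12, 0.37), (-0.08, 0.37), (-0.05, 0.38), (-0.02, 0.38)]
err vs 80deg turn [0.07, -0.01, -0.01] shift [-0.06, -0.1, 0.09]
```

Request:
{"api": "step_arm", "payload": {"steps": [{"offset": [0, -0.4, 0.02], "turn": [0, 0, 0], "grip": 0}, {"offset": [0, -0.37, 0.1], "turn": [0, 0, 0], "grip": 0}, {"offset": [0, -0.35, 0.15], "turn": [0, 0, 0], "grip": 0}, {"offset": [0, -0.34, 0.18], "turn": [0, 0, 0], "grip": 0}, {"offset": [0, -0.32, 0.21], "turn": [0, 0, 0], "grip": 0}, {"offset": [0, -0.3, 0.23], "turn": [0, 0, 0], "grip": 0}, {"offset": [0, -0.28, 0.26], "turn": [0, 0, 0], "grip": 0}, {"offset": [0, -0.26, 0.28], "turn": [0, 0, 0], "grip": 0}]}}

```text
time: 69.35
tcp_pos: [0.5088, 0.1254, 0.1051]
orientation: [0.686, 0.728, 0.002, 0.001]
wrist_force: [6.2, 0.9, 1.4]
gripper_width: 0.111
gripper_force: 66.5
```

Run:
```python
from h import *
st=readout.state(); p=st["tcp_pos"]; print(p,st["gripper_width"],st["wrist_force"],st["torque"])
t=np.radians(40);x,y=fx(-.088*np.cos(t),.139); plan([x,y,.0485+.088*np.sin(t)],FY+np.pi/2,label="err vs 40deg")
```

```text
[0.50880561 0.12538132 0.10507569] 0.11090239378096822 [6.21271163 0.88472473 1.41117028] [ 0.36078449 -1.55913218 -0.02358044]
err vs 40deg turn [0.03, -0.01, -0.01] shift [-0.04, -0.01, 0.0]
```

Request:
{"api": "step_arm", "payload": {"steps": [{"offset": [0, -0.23, 0.3], "turn": [0, 0, 0], "grip": 0}, {"offset": [0, -0.21, 0.32], "turn": [0, 0, 0], "grip": 0}, {"offset": [0, -0.18, 0.34], "turn": [0, 0, 0], "grip": 0}, {"offset": [0, -0.15, 0.35], "turn": [0, 0, 0], "grip": 0}, {"offset": [0, -0.12, 0.37], "turn": [0, 0, 0], "grip": 0}, {"offset": [0, -0.08, 0.37], "turn": [0, 0, 0], "grip": 0}, {"offset": [0, -0.05, 0.38], "turn": [0, 0, 0], "grip": 0}, {"offset": [0, -0.02, 0.32], "turn": [0, 0, 0], "grip": 0}, {"offset": [0, 0, 0.06], "turn": [0, 0, 0], "grip": 0}, {"offset": [0, 0, 0], "turn": [0, 0, 0], "grip": 0}, {"offset": [0, 0, 0], "turn": [0, 0, 0], "grip": 0}]}}

```text
time: 70.72
tcp_pos: [0.4874, 0.124, 0.0481]
orientation: [0.686, 0.728, 0.001, 0.0]
wrist_force: [6.7, 1.6, -5.1]
gripper_width: 0.11
gripper_force: 73.1
```

Run:
```python
from h import *
st=readout.state(); p=st["tcp_pos"]; print(p,st["gripper_width"],st["wrist_force"],st["torque"])
x,y=fx(-.088,.139); plan([x,y,.0485],FY+np.pi/2,label="err vs 0deg")
```

```text
[0.48735181 0.12401319 0.04814855] 0.110309345154716 [ 6.73015852  1.55402237 -5.07692855] [ 0.36503107 -1.16960381  0.08401789]
err vs 0deg turn [0.01, -0.0, -0.01] shift [-0.04, 0.03, -0.02]
```

Request:
{"api": "step_arm", "payload": {"steps": [{"offset": [0, 0, 0], "turn": [0, 0, 0], "grip": 0.2}, {"offset": [0, 0, 0], "turn": [0, 0, 0], "grip": 0.4}, {"offset": [0, 0, 0], "turn": [0, 0, 0], "grip": 0.4}, {"offset": [0, 0, -1], "turn": [0, 0, 0], "grip": 0.4}, {"offset": [0, 0, -1], "turn": [0, 0, 0], "grip": 0.4}, {"offset": [0, 0, -1.0], "turn": [0, 0, 0], "grip": 0.2}, {"offset": [0, 0, 0], "turn": [0, 0, 0], "grip": 0}, {"offset": [0, 0, 0], "turn": [0, 0, 0], "grip": 0}, {"offset": [0, 0, 0], "turn": [0, 0, 0], "grip": 0}]}}

```text
time: 71.85
tcp_pos: [0.4858, 0.124, 0.1077]
orientation: [0.686, 0.728, -0.001, -0.0]
wrist_force: [-0.4, 0.6, -0.5]
gripper_width: -0.001
gripper_force: 0.0
```

Request:
{"api": "step_arm", "payload": {"steps": [{"offset": [0, 0, 0.8], "turn": [0, 0, 0], "grip": 0}, {"offset": [0, 0, 0.7], "turn": [0, 0, 0], "grip": 0}, {"offset": [0, 0, 0.3], "turn": [0, 0, 0], "grip": 0}, {"offset": [0, 0, 0.1], "turn": [0, 0, 0], "grip": 0}, {"offset": [0, 0, 0.05], "turn": [0, 0, 0], "grip": 0}, {"offset": [0, 0, 0.03], "turn": [0, 0, 0], "grip": 0}, {"offset": [0, 0, 0], "turn": [0, 0, 0], "grip": 0}]}}

```text
time: 72.72
tcp_pos: [0.4865, 0.1242, 0.0691]
orientation: [0.686, 0.728, 0.0, 0.0]
wrist_force: [-0.3, -0.5, 0.6]
gripper_width: -0.002
gripper_force: 0.2
```

Request:
{"api": "step_arm", "payload": {"steps": [{"offset": [0, 0, 0.03], "turn": [0, 0, 0], "grip": 0}, {"offset": [0, 0, 0.03], "turn": [0, 0, 0], "grip": 0}, {"offset": [0, 0, 0.03], "turn": [0, 0, 0], "grip": 0}, {"offset": [0, 0, 0], "turn": [0, 0, 0], "grip": 0}]}}

```text
time: 73.22
tcp_pos: [0.4865, 0.1242, 0.0677]
orientation: [0.686, 0.728, 0.0, 0.0]
wrist_force: [-3.1, -0.6, 11.1]
gripper_width: -0.004
gripper_force: 5.8
```

Request:
{"api": "step_arm", "payload": {"steps": [{"offset": [0, 0, -1], "turn": [0, 0, 0], "grip": 0}, {"offset": [0, 0, -1], "turn": [0, 0, 0], "grip": 0}, {"offset": [0, 0, -1], "turn": [0, 0, 0], "grip": 0}, {"offset": [0, 0, -1], "turn": [0, 0, 0], "grip": 0}, {"offset": [0, 0, -1], "turn": [0, 0, 0], "grip": 0}, {"offset": [0, 0, -1], "turn": [0, 0, 0], "grip": 0}, {"offset": [0.9, 0, 0], "turn": [0, 0, 0], "grip": 0}, {"offset": [0.9, 0, 0], "turn": [0, 0, 0], "grip": 0}, {"offset": [0.9, 0, 0], "turn": [0, 0, 0], "grip": 0}, {"offset": [0.9, 0, 0], "turn": [0, 0, 0], "grip": 0}, {"offset": [0.9, 0, 0], "turn": [0, 0, 0], "grip": 0}, {"offset": [0.9, 0, 0], "turn": [0, 0, 0], "grip": 0}]}}

```text
time: 74.72
tcp_pos: [0.4797, 0.2333, 0.1869]
orientation: [0.686, 0.728, -0.0, -0.0]
wrist_force: [0.4, 1.7, -0.1]
gripper_width: -0.001
gripper_force: 0.0
```

Request:
{"api": "step_arm", "payload": {"steps": [{"offset": [0.9, 0, 0], "turn": [0, 0, 0], "grip": 0}, {"offset": [0.9, 0, 0], "turn": [0, 0, 0], "grip": 0}, {"offset": [0, 0, 0], "turn": [0, 0, 0], "grip": 0}, {"offset": [0, 0, 0], "turn": [0, 0, 0], "grip": 0}]}}

```text
time: 75.22
tcp_pos: [0.4777, 0.2673, 0.1869]
orientation: [0.686, 0.728, -0.0, 0.0]
wrist_force: [-0.3, -0.9, 0.2]
gripper_width: 0.001
gripper_force: 0.0
```

Run:
```python
from h import *
import pickle
S={n:snap(n) for n in("scene","top")}; pickle.dump(S,open("s1.pkl","wb"))
A=cv2.resize(S["top"]["frame"][155:245,198:328,::-1],None,fx=3,fy=3,interpolation=cv2.INTER_CUBIC)
B=cv2.resize(S["scene"]["frame"][155:270,120:330,::-1],None,fx=3.7,fy=3.7,interpolation=cv2.INTER_CUBIC)
C=np.zeros((600,800,3),np.uint8); B=B[:,:800]; b=B[:420]; 
B=cv2.resize(S["scene"]["frame"][160:265,130:330,::-1],(620,325),interpolation=cv2.INTER_CUBIC); C[:325,:620]=B; C[328:328+270,:390]=A
D=cv2.resize(S["top"]["frame"][130:280,60:430,::-1],(400,162),interpolation=cv2.INTER_CUBIC); C[330:492,395:795]=D
cv2.imwrite("pics/z.png",C); print(readout.state()["tcp_pos"])
```

```text
[0.47779567 0.26692966 0.18698376]
```

View pics/z.png

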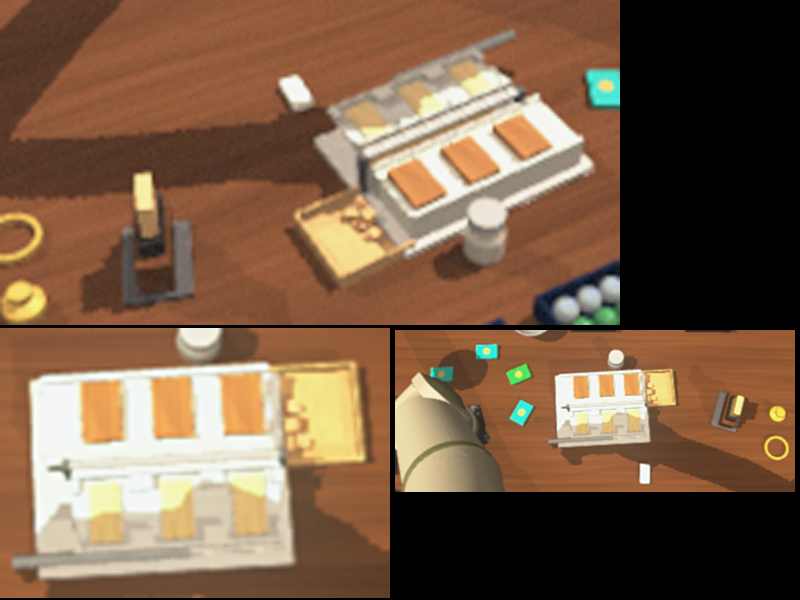

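Run:
```python
from h import *
import pickle
S=pickle.load(open("s1.pkl","rb"))
c,s_=np.cos(FY),np.sin(FY)
for n,s in S.items():
    big=cv2.resize(s["frame"],None,fx=4,fy=4,interpolation=cv2.INTER_CUBIC); hsv=cv2.cvtColor(big,cv2.COLOR_RGB2HSV)
    m=((hsv[...,1]>110)&(hsv[...,0]<20)).astype(np.uint8)
    box=np.array([proj(s,[*fx(x,y),.05]) for x,y in((.008,-.092),(.008,.12),(.09,.12),(.09,-.092))])*4
    k=np.zeros_like(m); cv2.fillPoly(k,[box.astype(np.int32)],1); m&=k
    for ct in cv2.findContours(m,cv2.RETR_EXTERNAL,cv2.CHAIN_APPROX_NONE)[0]:
        if cv2.contourArea(ct)<1000: continue
        P=[]
        for q in cv2.boxPoints(cv2.minAreaRect(ct)) if n=="top" else cv2.approxPolyDP(ct,8,True)[:,0]:
            d=atz(s,(q[0]+.5)/4-.5,(q[1]+.5)/4-.5,.056)[:2]-FX; P.append([round(1000*float(c*d[0]+s_*d[1])),round(1000*float(-s_*d[0]+c*d[1]))])
        print(n,P)
```

```text
scene [[26, -55], [33, -91], [86, -88], [82, -52]]
scene [[27, 14], [30, -23], [86, -21], [82, 16]]
scene [[27, 50], [84, 45], [85, 83], [29, 84]]
top [[83, 88], [83, 50], [23, 50], [23, 87]]
top [[83, 19], [84, -19], [24, -19], [24, 19]]
top [[83, -48], [84, -86], [24, -86], [23, -49]]
```

```bash
python3 -c "
from rig import ticket; print(ticket.close_job())"
```

```text
the job is handed in; nothing more can be done
None
```

I handed the job in at about 75 s: chips scraped into the tray, all three plates face-down on the bed between its rails, leaf back flat open, scraper upright on its stand, and the bystanders I could see in the last picture where they were.

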